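# Lay the tonic cans on the sloping cold plate, chocked, and set its thermostat

## Task

Lay every small can from the wooden rack on its side across the dark cold band of the sloping cold plate, its axis along the band, resting against a wooden chock on its downhill side: the chock must stand there before you let go of the can, so that it never rolls away. Also set the thermostat's pointer on the long mark, coming up to it clockwise from short of it so that the knob's play is left taken up in that direction (it stands past the mark now). Leave the other barware where it is.

Things in the scene. Friction and masses are not known exactly. Their poses are not given: they have to be found in the camera images.
- can1_mid (a point): centre of a small round tin can with a paper band, 52 mm in diameter and 58 mm long, about 0.2 kg, that lies on its side; its own y axis is the can's axis, and it rolls freely. It can be gripped end to end (58 mm) or across. Starts in the rack, if present (2 or 3 cans are).
- can2_mid (a point): centre of a small round tin can with a paper band, 52 mm in diameter and 58 mm long, about 0.2 kg, that lies on its side; its own y axis is the can's axis, and it rolls freely. It can be gripped end to end (58 mm) or across. Starts in the rack, if present (2 or 3 cans are).
- can3_mid (a point): centre of a small round tin can with a paper band, 52 mm in diameter and 58 mm long, about 0.2 kg, that lies on its side; its own y axis is the can's axis, and it rolls freely. It can be gripped end to end (58 mm) or across. Starts in the rack, if present (2 or 3 cans are).
- chock1_mid (a point): centre (half-way up, 14 mm over its underside) of a loose dark wooden chock, 46 mm long along its own y, alike both ways: a foot 44 mm wide (own x) and 10 mm high carrying a rib 20 mm wide, 28 mm high over all, with bevelled flanks; 60 g. Pinch it by its two 46 mm-apart ends (along y). A can lying against the foot has its centre 42.5 mm from the chock's middle, measured along its x.
- chock2_mid (a point): centre (half-way up, 14 mm over its underside) of a loose dark wooden chock, 46 mm long along its own y, alike both ways: a foot 44 mm wide (own x) and 10 mm high carrying a rib 20 mm wide, 28 mm high over all, with bevelled flanks; 60 g. Pinch it by its two 46 mm-apart ends (along y). A can lying against the foot has its centre 42.5 mm from the chock's middle, measured along its x.
- chock3_mid (a point): centre (half-way up, 14 mm over its underside) of a loose dark wooden chock, 46 mm long along its own y, alike both ways: a foot 44 mm wide (own x) and 10 mm high carrying a rib 20 mm wide, 28 mm high over all, with bevelled flanks; 60 g. Pinch it by its two 46 mm-apart ends (along y). A can lying against the foot has its centre 42.5 mm from the chock's middle, measured along its x.
- chiller: cold plate appliance, fixed to the top; origin on the table under the plate's middle. The aluminium plate is 200 mm (x) by 310 mm (y); it slopes: its surface is 32 mm high at the middle and falls towards the appliance's own +x at 0.105 rad (6 degrees). A raised lip, 13 mm high, closes its low edge, x = 94 to 102 mm, and keeps the drip gutter there; the sides are open. A white thermostat box, 110 mm square and 30 mm high, adjoins at y = +205 mm.
- band (a point): middle of the dark cold band, a flush strip 40 mm wide across the full width of the plate, on the plate's surface at x = -35 mm of the appliance, 35.7 mm over the table; same axes as the appliance (x downhill, y along the band)
- pointer (a joint): angle of the thermostat's grey pointer disc about the vertical, rad, growing clockwise seen from above, 0 to 2.4; it points at the long mark at 1.0. Stiff (0.06 N m): it stays where it is left and turns only when the knob drives it.
- knob (a joint): angle of the knob relative to the pointer disc, rad, growing clockwise: the knob has 0.4 rad of play on the disc. 0: play taken up clockwise, so that turning the knob on clockwise drives the pointer; -0.4: taken up the other way, so that it drives the pointer back
- knob_top (a point): centre of the top of the round black knob, 42 mm in diameter, 32 mm high, upright axis, standing on the thermostat's pointer disc (disc 68 mm across, 4 mm thick, knob foot 34 mm and knob top 66 mm over the table)
- mark (a point): the long black mark on top of the thermostat box, 47.5 mm from the knob's axis
- pointer_tip (a point): tip of the black pointer on the disc, 41 mm from the knob's axis
- rack: low wooden can rack, 205 mm (own x) by 44 mm, fixed; origin on the table under its middle; three seats at x = -66, 0, +66 mm, each of two rods along y; a seated can lies along y with its centre 38 mm over the table, its ends overhanging the rack
- jigger: steel double-cone spirit measure, 42 mm across, 78 mm tall; origin at the middle of its underside; a bystander, not to be disturbed
- bitters: small closed amber glass bottle, 38 mm across, 105 mm tall; origin at the middle of its underside; a bystander, not to be disturbed
- shaker: stainless Boston shaker, 88 mm across, 210 mm tall; origin at the middle of its underside; a bystander, not to be disturbed
- beaker: glass mixing beaker, 88 mm across, 130 mm tall; origin at the middle of its underside; a bystander, not to be disturbed
- pitcher: white ceramic pitcher with a handle, 108 mm across the belly, 170 mm tall; origin at the middle of its underside; a bystander, not to be disturbed
- strainer: flat hawthorne strainer lying down, 76 mm disc with a 110 mm handle; origin at the middle of its underside disc; a bystander, not to be disturbed
Not all that is in view belongs to the job. Leave any purple or red look-alike of the part that bears can1_mid alone. What is shaped like the part that bears can3_mid but orange is not meant.

How it is judged (in metres and radians):
At the end, for the whole second after the job is handed in: Each can present rests on the plate, axis within 0.25 rad of the band, centre -18 to +26 mm (downhill +) from the band's centre line and within 150 mm of its middle, touching a chock on its downhill side; pointer within 0.09 rad of the long mark, play taken up clockwise (joint knob above -0.12) (x of can1_mid in the frame of band between -0.018 and 0.026 m and y of can1_mid in the frame of band between -0.15 and 0.15 m and z of can1_mid in the frame of band between 0.018 and 0.036 m and angle between the y axis of each of can1_mid, can2_mid, can3_mid and the y axis of band, either way round below 0.25 rad and linear speed of each of can1, can2, can3 below 0.01 m/s and ((contact force between can1 and chock1 above 0.03 N and x of chock1_mid in the frame of band above 0.02 m) or (contact force between can1 and chock2 above 0.03 N and x of chock2_mid in the frame of band above 0.02 m) or (contact force between can1 and chock3 above 0.03 N and x of chock3_mid in the frame of band above 0.02 m)) and x of can2_mid in the frame of band between -0.018 and 0.026 m and y of can2_mid in the frame of band between -0.15 and 0.15 m and z of can2_mid in the frame of band between 0.018 and 0.036 m and ((contact force between can2 and chock1 above 0.03 N and x of chock1_mid in the frame of band above 0.02 m) or (contact force between can2 and chock2 above 0.03 N and x of chock2_mid in the frame of band above 0.02 m) or (contact force between can2 and chock3 above 0.03 N and x of chock3_mid in the frame of band above 0.02 m)) and x of can3_mid in the frame of band between -0.018 and 0.026 m and y of can3_mid in the frame of band between -0.15 and 0.15 m and z of can3_mid in the frame of band between 0.018 and 0.036 m and ((contact force between can3 and chock1 above 0.03 N and x of chock1_mid in the frame of band above 0.02 m) or (contact force between can3 and chock2 above 0.03 N and x of chock2_mid in the frame of band above 0.02 m) or (contact force between can3 and chock3 above 0.03 N and x of chock3_mid in the frame of band above 0.02 m)) and value of joint pointer between 0.91 and 1.09 rad and value of joint knob above -0.12 rad).
It fails at once if can1 rolls free on the sloping plate with no chock within 100 mm of it (contact force between the fingers and can1 below 0.05 N and contact force between chiller and can1 above 0.05 N and linear speed of can1 above 0.06 m/s and distance between can1_mid and chock1_mid above 0.1 m and distance between can1_mid and chock2_mid above 0.1 m and distance between can1_mid and chock3_mid above 0.1 m).
It fails at once if can2 rolls free on the sloping plate with no chock within 100 mm of it (contact force between the fingers and can2 below 0.05 N and contact force between chiller and can2 above 0.05 N and linear speed of can2 above 0.06 m/s and distance between can2_mid and chock1_mid above 0.1 m and distance between can2_mid and chock2_mid above 0.1 m and distance between can2_mid and chock3_mid above 0.1 m).
It fails at once if can3 rolls free on the sloping plate with no chock within 100 mm of it (contact force between the fingers and can3 below 0.05 N and contact force between chiller and can3 above 0.05 N and linear speed of can3 above 0.06 m/s and distance between can3_mid and chock1_mid above 0.1 m and distance between can3_mid and chock2_mid above 0.1 m and distance between can3_mid and chock3_mid above 0.1 m).
It fails at once if a piece of the other barware is moved more than 5 cm (distance of any of jigger, bitters, shaker, beaker, pitcher, strainer from where it was at the start of the episode above 0.05 m).
Of can1, can2, can3 only 2 to 3 are there at a start; the rules pass over those that are not, and their reading is None.
At some moment in a run one of chock1, chock2, chock3 may be knocked a few centimetres aside while the robot is not near it.
It also fails if it takes over 210 s, if anything falls off the work surface, if the arm or the gripper's body presses on something with over 40 N, if the wrist force passes 120 N, or if a joint passes its speed limit or range.

## Robot

A 6-joint arm with a two-finger parallel gripper is mounted at the origin on the work surface. World frame = base frame: x ahead of the robot, y to its left, z up, the work surface at z = 0. Lengths are in m, angles in degrees, forces in N, time in s.
With the tool pointing down it reaches from about 0.25 to 0.725 m from the base axis. Payload 9.7 kg.
Tool frame: the origin (TCP) lies at the very end of the fingers, on their centre line; the grasp point (between the pads) lies 19 mm behind it; z points along the fingers, y is the direction in which the jaws open and shut (so a half turn about z gives the same grasp; the last joint's range is limited). The gripper opens to 85 mm and grips with 20 to 120 N. Pads are 22 mm wide; open, the fingers measure 114 mm over their backs; the gripper's body (76 mm by 85 mm) begins 54 mm behind the grasp point. The pads swing forward as they close: fully open they stand 13 mm farther back than shut.
Start: joints at [-72.479, 4.979, 10.078, 95.1, 0, 90], TCP at [0.166, -0.524, 0.231] pointing down, gripper open.
Joint ranges: [-179.16, 179.16], [-48.56, 103.87], [-65.8, 70.77], [-126.05, 130.52], [-82.76, 87.17], [-180, 180]. Speed limits (degrees/s): [127.2, 127.2, 147.25, 180, 180, 180].

## Interface

Orientations are given as [roll, pitch, yaw] about the fixed x, y, z axes, in that order (R = Rz(yaw) Ry(pitch) Rx(roll)).
In Python, from workcell import bot gives the robot as it stands. The module is installed in compiled form; this text tells all that it offers.
- The arm moves only by the tool step_arm, never from a script. Its arguments are lists of equal length, an entry for each row: "dr": the turn, a rotation vector about the tool's x, y, z in rad, a list of three; "xyz": the shift along the tool's x, y, z in units of 40 mm (1.0 is 40 mm), a list of three; "gripper": the opening, from 0 (shut) to 1 (fully open). In form: {"dr": [[wx, wy, wz], ...], "xyz": [[x, y, z], ...], "gripper": [gripper, ...]}. A call has exactly 8 rows; each row is the pose to reach, as a shift and turn from the pose commanded when the call began, along the tool's axes at that moment; what a row does not reach only later rows make up. A row lasts 1/10 s, in which the tool goes at most 50 mm and 8.59 degrees, less where a joint would pass 70% of its speed; a pose out of reach is approached as far as the arm can. A call with a gripper value outside its range is refused whole. The fingers move at their own pace and stop on an object; "squeeze" is the grip in N (left out, the last holds). Time passes only in rows, so rows that repeat a pose let the fingers close, or fill a call up. It gives the time, the measured TCP pose, the force and the opening at its end, in the units of the state.
- bot.get_obs(): the state, without advancing time (a new reading comes with each control period).
- bot.camera(name): name is "scene" or "top" or "wrist"; returns a dict with "image" (384x512x3 uint8, red, green, blue), "camera_matrix" (3x3 intrinsics, pixels), "R" (3x3) and "t" (3): a world point X has camera coordinates R X + t. Camera axes: x right, y down, z forward; pixel columns grow to the right and rows downward; lengths in m; the calibration is good to about 2 mm. The wrist camera is an equidistant fisheye: a pixel r from the principal point sees the ray r / f radians off the axis. A picture is of the moment at which its call begins. There is no depth.
- bot.job_done(): hands the job in, once; it reports no verdict.
Trained networks look in a picture, given as the dict that the camera call returned (one of the last four; its "shot" number tells which), for a name from the list of things; names that differ only in an ending like _2 or _b are one class to them, and where a whole thing is asked for, a point or a joint stands for the part that bears it (a point fixed in the world has none). Each returns a list of dicts, best first, with "p" (0 to 1); they miss things now and then, are a little off and sometimes report something else, mostly with a low value. They report only what shows in the picture. A call takes as long as a camera call. They do not tell look-alikes from the thing itself.
- bot.regions_of(picture, thing): "region" (384x512 bool, what is visible of it) and "box" ([centre column, centre row, width, height] in pixels, round what is visible of it).
The state is a dict: "time": time; "q": joint angles; "qd": joint speeds; "joint_efforts": joint torques, N m; "ee_pos": TCP position; "tcp_rot": TCP orientation; "wrist_force": force on the tool from outside, world axes, zero at the start; "torque": the same for the moment, N m; "opening": finger opening in m.
Only numpy, scipy, OpenCV 4.12 (cv2) and the standard library are available. Lean on these libraries where they do the work, as an engineer would, in place of code of your own. Each camera call takes 0.05 s, during which the arm holds its last target.

## Working session

There is one attempt and no reset: what is moved stays moved. The work goes in short steps, Python scripts to look and compute and a tool call to move; the robot and the scene stay as the last step left them, time stands still between calls to the robot, and variables do not carry over. Pictures are saved under pics/ and viewed, and the job is handed in when it is done.

Besides the shell and the picture viewer there is one more tool, called after "Call:" as name(argument=value, ...), one argument or row to a line, values as JSON. step_arm: Moves the arm, as the interface text tells. Its arguments: {"type":"object","properties":{"dr":{"type":"array"},"xyz":{"type":"array"},"gripper":{"type":"array"},"squeeze":{"type":"number"}},"required":["dr","xyz","gripper"]}

```bash
mkdir -p pics
cat > h.py <<'E'
import numpy as np, cv2
from workcell import bot
from scipy.spatial.transform import Rotation as Ro
def save(img,n,s=1.5,crop=None):
    im=img[...,::-1]
    if crop: c=crop; im=im[c[1]:c[3],c[0]:c[2]]
    im=cv2.resize(im,None,fx=s,fy=s,interpolation=cv2.INTER_CUBIC); cv2.imwrite('pics/'+n+'.png',im)
def ray(P,u,v,fish=False):
    K=P['camera_matrix'];R=np.array(P['R']);t=np.array(P['t'])
    x=(u-K[0,2])/K[0,0];y=(v-K[1,2])/K[1,1]
    if fish:
        r=np.hypot(x,y); d=np.array([x/r*np.sin(r),y/r*np.sin(r),np.cos(r)]) if r>1e-9 else np.array([0,0,1.])
    else: d=np.array([x,y,1.])
    return -R.T@t, R.T@d
def atz(P,u,v,z,fish=False):
    o,d=ray(P,u,v,fish); return o+d*(z-o[2])/d[2]
def proj(P,X,fish=False):
    K=P['camera_matrix'];c=np.array(P['R'])@np.asarray(X,float)+np.array(P['t'])
    if fish:
        rr=np.hypot(c[0],c[1]);th=np.arctan2(rr,c[2]); x,y=c[0]/rr*th,c[1]/rr*th
    else: x,y=c[0]/c[2],c[1]/c[2]
    return np.array([K[0,0]*x+K[0,2],K[1,1]*y+K[1,2]])
E
python3 - <<'E'
from h import *
print(bot.get_obs())
for n in ['scene','top','wrist']:
    P=bot.camera(n); save(P['image'],n+'0'); print(n,P['camera_matrix'].tolist(),(-np.array(P['R']).T@P['t']).round(3), np.round(P['R'],3).tolist())
    for th in ['can1_mid','chock1_mid','chiller','rack','knob','jigger','bitters','shaker','beaker','pitcher','strainer','pointer']:
        try:
            for r in bot.regions_of(P,th): print(' ',th,round(r['p'],2),np.round(r['box'],1).tolist())
        except Exception as e: print(th,e)
E
```

```text
{'time': 0.0, 'q': array([-7.24776102e+01,  5.01170443e+00,  1.00323282e+01,  9.50992195e+01,
        1.20794375e-03,  9.00002522e+01]), 'qd': array([ 0.0546225 , -0.0568762 , -0.00087797, -0.06406883,  0.06872236,
       -0.05741159]), 'joint_efforts': array([ 4.00855439e-03, -5.20401299e+01,  4.64790416e+01,  1.68010883e-02,
        2.52598475e-04, -2.98403414e-06]), 'ee_pos': array([ 0.16552692, -0.52424989,  0.23055823]), 'tcp_rot': array([-1.79921404e+02, -1.20759667e-03,  1.75221360e+01]), 'wrist_force': array([ 0.03473991, -0.7963601 ,  0.32973188]), 'torque': array([-0.00679543, -0.01401936,  0.00012588]), 'opening': 0.08565101328379933}
scene [[438.2895614816705, 0.0, 252.68363126191787], [0.0, 438.2895614816705, 194.27403299258697], [0.0, 0.0, 1.0]] [1.347 0.26  1.175] [[-0.264, 0.965, -0.006], [0.771, 0.207, -0.602], [-0.579, -0.164, -0.799]]
  can1_mid 0.73 [147.7, 137.4, 19.5, 13.4]
  can1_mid 0.7 [164.9, 154.3, 18.8, 17.8]
  chock1_mid 0.74 [251.2, 175.4, 14.5, 11.9]
  chiller 0.8 [248.9, 216.2, 144.8, 70.9]
  rack 0.51 [352.4, 259.4, 35.9, 46.2]
  rack 0.25 [300.3, 223
[... 1274 characters left out ...]
0.55 [377.0, 193.4, 25.7, 20.4]
  jigger 0.52 [212.8, 240.9, 14.8, 15.2]
  bitters 0.61 [311.3, 245.6, 16.6, 15.1]
  shaker 0.72 [194.2, 178.9, 18.3, 18.2]
  shaker 0.6 [71.7, 185.4, 62.8, 33.8]
  beaker 0.8 [130.9, 137.7, 48.6, 44.6]
  pitcher 0.84 [422.8, 140.6, 70.9, 51.3]
  strainer 0.78 [268.4, 101.8, 40.9, 52.3]
  pointer 0.73 [194.8, 180.2, 27.8, 25.7]
  pointer 0.16 [251.4, 179.2, 152.8, 78.1]
wrist [[297.3186396354542, 0.0, 257.65003935463545], [0.0, 297.3186396354542, 192.8512275870101], [0.0, 0.0, 1.0]] [ 0.242 -0.5    0.375] [[0.301, -0.954, -0.0], [-0.904, -0.286, 0.318], [-0.303, -0.096, -0.948]]
  can1_mid 0.86 [118.6, 20.8, 56.6, 40.6]
  can1_mid 0.64 [221.3, 2.0, 41.7, -0.5]
```

View pics/scene0.png

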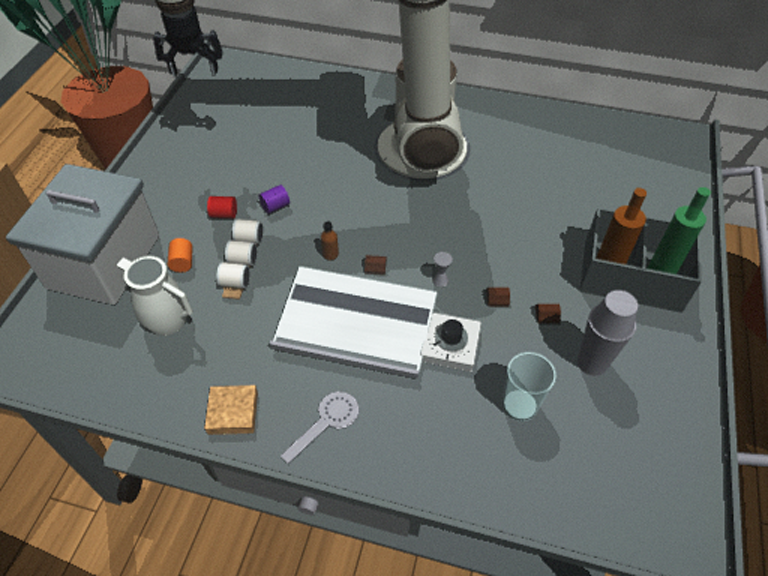

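View pics/top0.png

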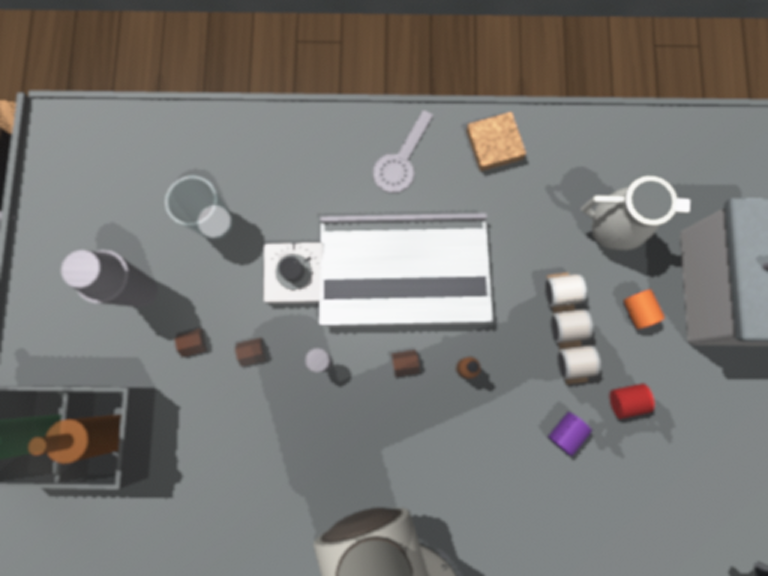

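View pics/wrist0.png

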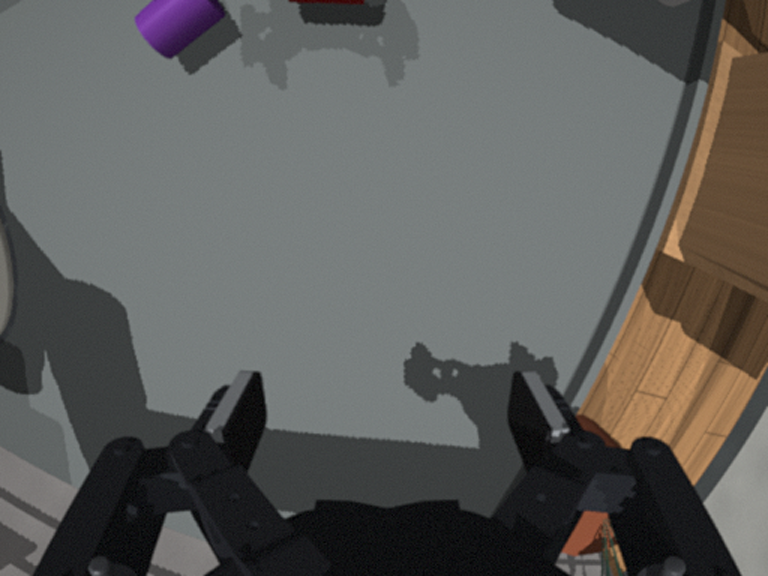

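Scene and top views: three white cans in the rack (top, 1.5x pixels: (567,291), (572,327), (580,362)). The red, purple and orange ones are look-alikes. There are dark chocks at (190,342), (250,351) and (406,362). The plate is at the centre with its lip on the far side (+x), and the thermostat is to its left. I'll enlarge next.

Run:
```python
from h import *
P=bot.camera('top'); np.save('pics/top.npy',P,allow_pickle=True)
save(P['image'],'topA',4,(205,135,335,225)); save(P['image'],'topB',4,(105,150,300,260)); save(P['image'],'topC',5,(345,170,445,265))
```

```text
(no output)
```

View pics/topA.png

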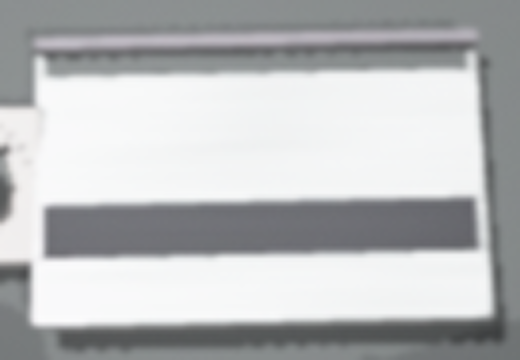

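View pics/topB.png

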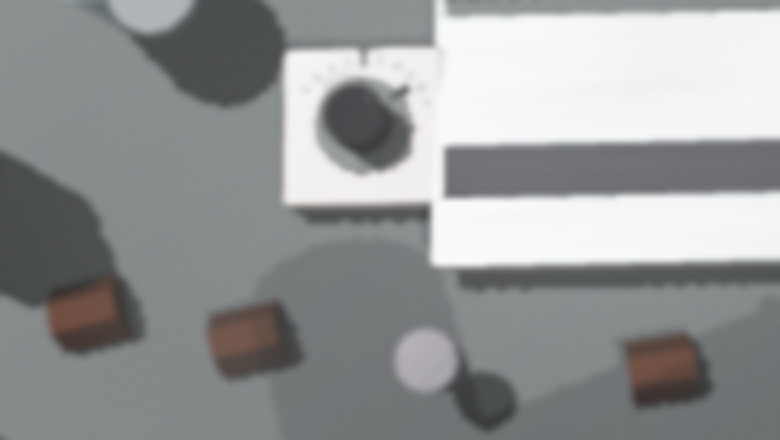

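View pics/topC.png

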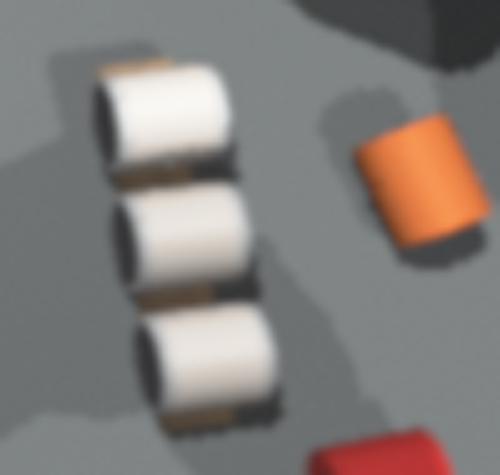

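```bash
cat > fit.py <<'E'
from h import *
from scipy.optimize import least_squares
P=np.load('pics/top.npy',allow_pickle=True).item()
import sys
def pxA(u,v): return (u+.5)/4-.5+205,(v+.5)/4-.5+135
def pxB(u,v): return (u+.5)/4-.5+105,(v+.5)/4-.5+150
def pxC(u,v): return (u+.5)/5-.5+345,(v+.5)/5-.5+170
c,s=np.cos(.105),np.sin(.105)
def loc(x,y): return np.array([x,y,.032-x*np.tan(.105)])
obs=[(loc(-.015,.155-.0),pxA(45,207)),(loc(-.015,-.155),pxA(475,198)),(loc(-.055,.155),pxA(45,257)),(loc(-.055,-.155),pxA(477,248)),
 (loc(-.1,.155),pxA(32,326)),(loc(-.1,-.155),pxA(493,318))]
def f(p,out=0):
    R=np.array([[np.cos(p[2]),-np.sin(p[2])],[np.sin(p[2]),np.cos(p[2])]])
    r=[]
    for X,uv in obs: r.append(proj(P,[*(R@X[:2]+p[:2]),X[2]])-uv)
    return np.ravel(r)
if __name__=='__main__':
    q=least_squares(f,[.5,0,0]).x; print(q,f(q).reshape(-1,2).round(1))
    # chock tops
    for n,(u,v) in dict(ch1=(83,314),ch2=(243,337),ch3=(660,366)).items(): print(n,atz(P,*pxB(u,v),.028).round(4))
    for n,(u,v,z) in dict(knob=(357,118,.066),tip=(405,89,.034),mark=(364,58,.03),disc=(365,125,.034)).items(): print(n,atz(P,*pxB(u,v),z).round(4))
    for n,(u,v) in dict(c1=(168,113),c2=(190,235),c3=(212,355)).items(): print(n,atz(P,*pxC(u,v),.064).round(4))
    print('jig',atz(P,*pxB(425,358),.078),'bit',atz(P,*(np.array([469,367])/1.5),.1))
E
python3 fit.py
```

```text
[ 0.6004633  -0.00488841  0.03156161] [[-2.5 -0.8]
 [ 2.4 -0.7]
 [-2.7  0.9]
 [ 2.8  0.9]
 [ 0.2 -0.2]
 [-0.1 -0.4]]
ch1 [0.4611 0.386  0.028 ]
ch2 [0.4468 0.2762 0.028 ]
ch3 [ 0.4306 -0.007   0.028 ]
knob [0.5916 0.1979 0.066 ]
tip [0.619  0.1716 0.034 ]
mark [0.6417 0.2016 0.03  ]
disc [0.5933 0.1983 0.034 ]
c1 [ 0.5622 -0.2947  0.064 ]
c2 [ 0.497  -0.3039  0.064 ]
c3 [ 0.4343 -0.3129  0.064 ]
jig [0.43196735 0.14517575 0.078     ] bit [ 0.42025197 -0.11411012  0.1       ]
```

```bash
cat >> h.py <<'E'
def pl(*targets):
    "targets: (x,y,z,yawdeg) ; prints units in tool frame from the present pose"
    o=bot.get_obs(); R0=Ro.from_euler('xyz',o['tcp_rot'],degrees=True); p=np.array(o['ee_pos'])
    print('now',p.round(4),o['tcp_rot'].round(2),'open',round(o['opening'],4),'F',o['wrist_force'].round(1),'t',round(o['time'],2),'q',o['q'].round(0))
    for T in targets:
        d=R0.inv().apply(np.array(T[:3])-p)/.04
        r=(R0.inv()*Ro.from_euler('xyz',[180,0,T[3]],degrees=True)).as_rotvec()
        print(T,'xyz',d.round(3).tolist(),'dr',r.round(4).tolist(),'dist',round(np.linalg.norm(d)*40),'mm')
E
python3 -c "
from h import *
pl((.44,0,.25,2),(.4,-.05,.25,2))"
```

```text
now [ 0.1656 -0.5245  0.2313] [-180.     -0.     17.52] open 0.0854 F [ 0.5  0.3 -0.6] t 2.0 q [-72.   5.  10.  95.   0.  90.]
(0.44, 0, 0.25, 2) xyz [10.49, -10.438, -0.468] dr [-0.0, -0.0, 0.2709] dist 592 mm
(0.4, -0.05, 0.25, 2) xyz [9.16, -9.547, -0.468] dr [-0.0, -0.0, 0.2709] dist 530 mm
```

Call:
step_arm(
  dr=[
    [0, 0, 0.27],
    [0, 0, 0.27],
    [0, 0, 0.27],
    [0, 0, 0.27],
    [0, 0, 0.27],
    [0, 0, 0.27],
    [0, 0, 0.27],
    [0, 0, 0.27],
  ],
  xyz=[
    [10.5, -10.4, -0.5],
    [10.5, -10.4, -0.5],
    [10.5, -10.4, -0.5],
    [10.5, -10.4, -0.5],
    [10.5, -10.4, -0.5],
    [10.5, -10.4, -0.5],
    [10.5, -10.4, -0.5],
    [10.5, -10.4, -0.5],
  ],
  gripper=[1, 1, 1, 1, 1, 1, 1, 1],
  squeeze=50,
)

```text
time: 2.8
ee_pos: [0.3521, -0.1688, 0.2452]
tcp_rot: [180.0, -0.1, 2.0]
wrist_force: [0.9, 0.1, 0.6]
opening: 0.0851
```

```bash
python3 -c "
from h import *
pl((.44,0,.25,2))"
```

```text
now [ 0.3521 -0.1688  0.2452] [ 1.7997e+02 -6.0000e-02  2.0300e+00] open 0.0851 F [0.9 0.1 0.6] t 2.8 q [-26. -16.  -8.  98.  -0. 152.]
(0.44, 0, 0.25, 2) xyz [2.345, -4.141, -0.12] dr [0.0005, -0.001, 0.0005] dist 190 mm
```

Call:
step_arm(
  dr=[
    [0, 0, -1.2],
    [0, 0, -1.2],
    [0, 0, -1.2],
    [0, 0, -1.2],
    [0, 0, -1.2],
    [0, 0, -1.2],
    [0, 0, -1.2],
    [0, 0, -1.2],
  ],
  xyz=[
    [0, -4.1, -0.1],
    [0, -4.1, -0.1],
    [0, -4.1, -0.1],
    [0, -4.1, -0.1],
    [0, -4.1, -0.1],
    [0, -4.1, -0.1],
    [0, -4.1, -0.1],
    [0, -4.1, -0.1],
  ],
  gripper=[1, 1, 1, 1, 1, 1, 1, 1],
)

```text
time: 3.6
ee_pos: [0.3458, -0.0067, 0.2489]
tcp_rot: [180.0, -0.0, 71.2]
wrist_force: [-0.3, -0.6, -0.5]
opening: 0.085
```

Call:
step_arm(
  dr=[
    [0, 0, -1.2],
    [0, 0, -1.2],
    [0, 0, -1.2],
    [0, 0, -1.2],
    [0, 0, -1.2],
    [0, 0, -1.2],
    [0, 0, -1.2],
    [0, 0, -1.2],
  ],
  xyz=[
    [0, 0, 0],
    [0, 0, 0],
    [0, 0, 0],
    [0, 0, 0],
    [0, 0, 0],
    [0, 0, 0],
    [0, 0, 0],
    [0, 0, 0],
  ],
  gripper=[1, 1, 1, 1, 1, 1, 1, 1],
)

```text
time: 4.4
ee_pos: [0.3458, -0.0068, 0.2489]
tcp_rot: [180.0, 0.0, 139.9]
wrist_force: [0.5, -0.9, 0.1]
opening: 0.0853
```

```bash
python3 -c "
from h import *
pl((.42,0.05,.25,-178))"
```

```text
now [ 0.3458 -0.0068  0.2489] [1.7999e+02 1.0000e-02 1.3992e+02] open 0.0853 F [ 0.5 -0.9  0.1] t 4.4 q [ -1. -22. -12. 100.   0.  39.]
(0.42, 0.05, 0.25, -178) xyz [-0.504, 2.28, -0.026] dr [0.0001, 0.0003, -0.7345] dist 93 mm
```

Call:
step_arm(
  dr=[
    [0, 0, -0.735],
    [0, 0, -0.735],
    [0, 0, -0.735],
    [0, 0, -0.735],
    [0, 0, -0.735],
    [0, 0, -0.735],
    [0, 0, -0.735],
    [0, 0, -0.735],
  ],
  xyz=[
    [-0.5, 2.3, 0],
    [-0.5, 2.3, 0],
    [-0.5, 2.3, 0],
    [-0.5, 2.3, 0],
    [-0.5, 2.3, 0],
    [-0.5, 2.3, 0],
    [-0.5, 2.3, 0],
    [-0.5, 2.3, 0],
  ],
  gripper=[1, 1, 1, 1, 1, 1, 1, 1],
)

```text
time: 5.2
ee_pos: [0.4207, 0.0502, 0.2489]
tcp_rot: [180.0, 0.0, -178.5]
wrist_force: [0.3, 0.1, 0.2]
opening: 0.0851
```

```bash
python3 -c "
from h import *
P=bot.camera('wrist'); save(P['image'],'w1'); np.save('pics/w1.npy',P,allow_pickle=True)
for X in [(.4306,-.007,.028),(.565,-.005,.0357),(.5916,.1979,.066)]: print((1.5*proj(P,X,True)).round())
for r in bot.regions_of(P,'chock1_mid'): print(r['p'],(np.array(r['box'])*1.5).round())
print((-np.array(P['R']).T@P['t']).round(3))
pl()"
```

```text
[319. 256.]
[324. 397.]
[538. 438.]
0.68 [319. 248.  64.  52.]
[0.338 0.048 0.393]
now [0.4207 0.0502 0.2489] [ 1.8000e+02  1.0000e-02 -1.7844e+02] open 0.0853 F [0.1 0.2 0.7] t 5.3 q [  7. -12.  -4.  98.  -0.   5.]
```

View pics/w1.png

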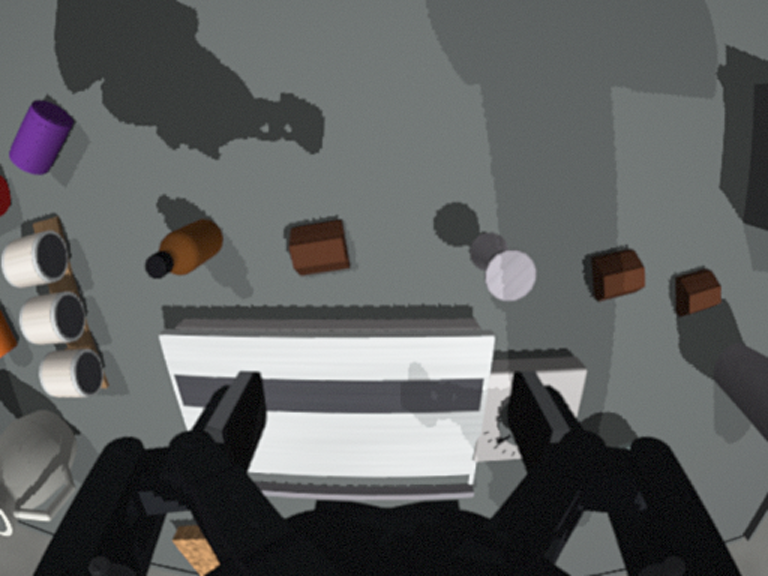

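Wrist view: the chock sits at (319,248) px. The other two are at (615,273) and (697,292), and the plate band and knob are also visible. Next I enlarge the chocks to get yaw.

```bash
python3 -c "
from h import *
P=np.load('pics/w1.npy',allow_pickle=True).item()
a=cv2.resize(P['image'][135:195,180:250,::-1],None,fx=6,fy=6,interpolation=cv2.INTER_CUBIC)
b=cv2.resize(P['image'][155:215,385:485,::-1],None,fx=6,fy=6,interpolation=cv2.INTER_CUBIC)
cv2.imwrite('pics/w1a.png',a);cv2.imwrite('pics/w1b.png',b)
"
```

```text
(no output)
```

View pics/w1a.png

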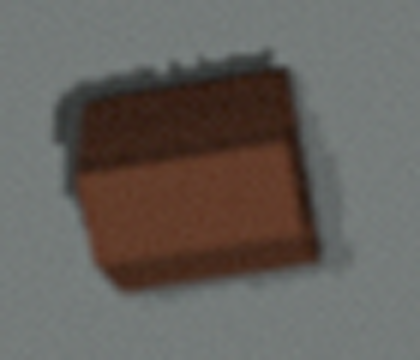

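View pics/w1b.png

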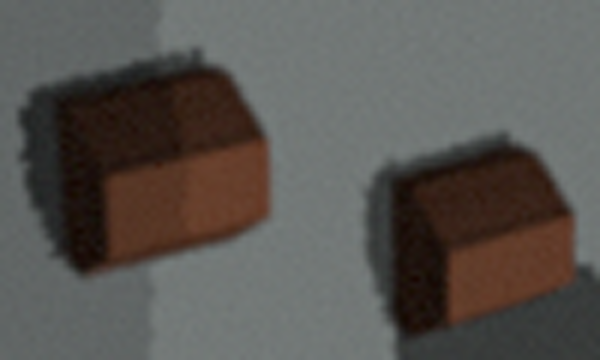

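```bash
cat > quad.py <<'E'
from h import *
def quad(P,cs,f,off,z=.028,fish=True):
    W=[atz(P,(u+.5)/f-.5+off[0],(v+.5)/f-.5+off[1],z,fish)[:2] for u,v in cs]
    W=np.array(W); c=W.mean(0)
    e=((W[0]-W[1])+(W[3]-W[2]))/2; w=((W[0]-W[3])+(W[1]-W[2]))/2
    print('centre',c.round(4),'len',np.linalg.norm(e).round(4),'wid',np.linalg.norm(w).round(4),'yaw of y axis vs world y deg',np.degrees(np.arctan2(-e[0]*np.sign(e[1]),abs(e[1]))).round(1))
E
python3 -c "
from quad import *
P=np.load('pics/w1.npy',allow_pickle=True).item()
quad(P,[(80,170),(290,138),(310,238),(100,265)],6,(180,135))
quad(P,[(105,175),(268,140),(268,215),(108,265)],6,(385,155))
quad(P,[(448,248),(572,212),(575,280),(448,322)],6,(385,155))
pl()
"
```

```text
centre [ 0.4279 -0.0081] len 0.0459 wid 0.0216 yaw of y axis vs world y deg 9.1
centre [0.4454 0.2758] len 0.0459 wid 0.0209 yaw of y axis vs world y deg 15.2
centre [0.4602 0.3868] len 0.0459 wid 0.0208 yaw of y axis vs world y deg 14.7
now [0.4207 0.0502 0.2489] [ 1.8000e+02  1.0000e-02 -1.7844e+02] open 0.0853 F [0.1 0.2 0.7] t 5.3 q [  7. -12.  -4.  98.  -0.   5.]
```

```bash
cat >> h.py <<'E'
CH=np.array([.6005,-.0049]);CY=.0316
def bandR(): return Ro.from_euler('xyz',[0,.105,CY])
def band_o():
    c,s=np.cos(CY),np.sin(CY); return np.array([CH[0]-.035*c,CH[1]-.035*s,.0357])
def b2w(x,y,z): return bandR().apply([x,y,z])+band_o()
def w2b(X): return bandR().inv().apply(np.asarray(X)-band_o())
def plb(*T,yaw=180):
    o=bot.get_obs(); R0=Ro.from_euler('xyz',o['tcp_rot'],degrees=True); p=np.array(o['ee_pos'])
    print('TCP in band',w2b(p).round(4))
    for t in T:
        d=R0.inv().apply(b2w(*t)-p)/.04
        r=(R0.inv()*bandR()*Ro.from_euler('xyz',[180,0,yaw],degrees=True)).as_rotvec()
        print('band',t,b2w(*t).round(4),'xyz',d.round(3).tolist(),'dr',r.round(4).tolist())
E
python3 -c "
from h import *
pl((.428,-.008,.1,-170.9),(.428,-.008,.003,-170.9))"
```

```text
now [0.4207 0.0502 0.2489] [ 1.8000e+02  1.0000e-02 -1.7844e+02] open 0.0853 F [0.1 0.2 0.7] t 5.3 q [  7. -12.  -4.  98.  -0.   5.]
(0.428, -0.008, 0.1, -170.9) xyz [-0.141, -1.459, 3.723] dr [-0.0, 0.0002, -0.1316] dist 160 mm
(0.428, -0.008, 0.003, -170.9) xyz [-0.14, -1.459, 6.148] dr [-0.0, 0.0002, -0.1316] dist 253 mm
```

Call:
step_arm(
  dr=[
    [0, 0, -0.13],
    [0, 0, -0.13],
    [0, 0, -0.13],
    [0, 0, -0.13],
    [0, 0, -0.13],
    [0, 0, -0.13],
    [0, 0, -0.13],
    [0, 0, -0.13],
  ],
  xyz=[
    [-0.14, -1.46, 3.7],
    [-0.14, -1.46, 3.7],
    [-0.14, -1.46, 3.7],
    [-0.14, -1.46, 3.7],
    [-0.14, -1.46, 4.8],
    [-0.14, -1.46, 5.7],
    [-0.14, -1.46, 6.15],
    [-0.14, -1.46, 6.15],
  ],
  gripper=[1, 1, 1, 1, 1, 1, 1, 1],
)

```text
time: 6.1
ee_pos: [0.4272, -0.0076, 0.002]
tcp_rot: [180.0, -0.2, -170.9]
wrist_force: [-0.4, -0.0, 0.7]
opening: 0.0856
```

Call:
step_arm(
  dr=[
    [0, 0, 0],
    [0, 0, 0],
    [0, 0, 0],
    [0, 0, 0],
    [0, 0, 0],
    [0, 0, 0],
    [0, 0, 0],
    [0, 0, 0],
  ],
  xyz=[
    [0, 0, 0],
    [0, 0, 0],
    [0, 0, 0],
    [0, 0, 0],
    [0, 0, 0],
    [0, 0, 0],
    [0, 0, 0],
    [0, 0, 0],
  ],
  gripper=[0.4, 0.4, 0.4, 0.4, 0.4, 0.4, 0.4, 0.4],
  squeeze=40,
)

```text
time: 6.9
ee_pos: [0.4294, -0.0079, 0.0048]
tcp_rot: [-180.0, 0.2, -170.9]
wrist_force: [-1.2, 0.8, 6.3]
opening: 0.0453
```

```bash
python3 -c "
from h import *
pl((.428,-.008,.15,-178.2)); plb((.045,-.1,.06),(.045,-.1,.006))"
```

```text
now [ 0.4294 -0.0079  0.0048] [-179.98    0.18 -170.88] open 0.0453 F [-1.2  0.8  6.3] t 6.9 q [ -1. -10. -30.  70.   0. -10.]
(0.428, -0.008, 0.15, -178.2) xyz [0.023, 0.002, -3.631] dr [-0.0002, 0.0031, 0.1277] dist 145 mm
TCP in band [-0.1322  0.0024 -0.045 ]
band (0.045, -0.1, 0.06) [ 0.6197 -0.1043  0.0907] xyz [-4.323, -3.135, -2.132] dr [-0.0069, 0.108, 0.1274]
band (0.045, -0.1, 0.006) [ 0.614  -0.1045  0.037 ] xyz [-4.178, -3.117, -0.79] dr [-0.0069, 0.108, 0.1274]
```

Call:
step_arm(
  dr=[
    [0, 0, 0],
    [0, 0, 0],
    [0, 0.1, 0.13],
    [-0.007, 0.108, 0.127],
    [-0.007, 0.108, 0.127],
    [-0.007, 0.108, 0.127],
    [-0.007, 0.108, 0.127],
    [-0.007, 0.108, 0.127],
  ],
  xyz=[
    [0, 0, -1.2],
    [0, 0, -2.4],
    [-0.7, -0.5, -2.8],
    [-1.5, -1, -2.8],
    [-2.3, -1.6, -2.6],
    [-3.3, -2.4, -2.4],
    [-4.32, -3.13, -2.1],
    [-4.32, -3.13, -2.1],
  ],
  gripper=[0.4, 0.4, 0.4, 0.4, 0.4, 0.4, 0.4, 0.4],
)

```text
time: 7.7
ee_pos: [0.621, -0.1063, 0.0819]
tcp_rot: [180.0, -6.5, -178.3]
wrist_force: [-0.7, -0.3, -1.3]
opening: 0.0456
```

```bash
python3 -c "
from h import *
pl();plb((.045,-.1,.012),(.045,-.1,.006))
P=bot.camera('wrist'); save(P['image'],'w2')
"
```

```text
now [ 0.621  -0.1063  0.0819] [ 179.96   -6.45 -178.27] open 0.0456 F [-0.7 -0.3 -1.3] t 7.7 q [ -9.  22.  14.  88.  -1. -11.]
TCP in band [ 0.0472 -0.102   0.0514]
band (0.045, -0.1, 0.012) [ 0.6147 -0.1045  0.0429] xyz [0.047, 0.05, 0.987] dr [0.0008, -0.0076, -0.0013]
band (0.045, -0.1, 0.006) [ 0.614  -0.1045  0.037 ] xyz [0.046, 0.05, 1.137] dr [0.0008, -0.0076, -0.0013]
```

View pics/w2.png

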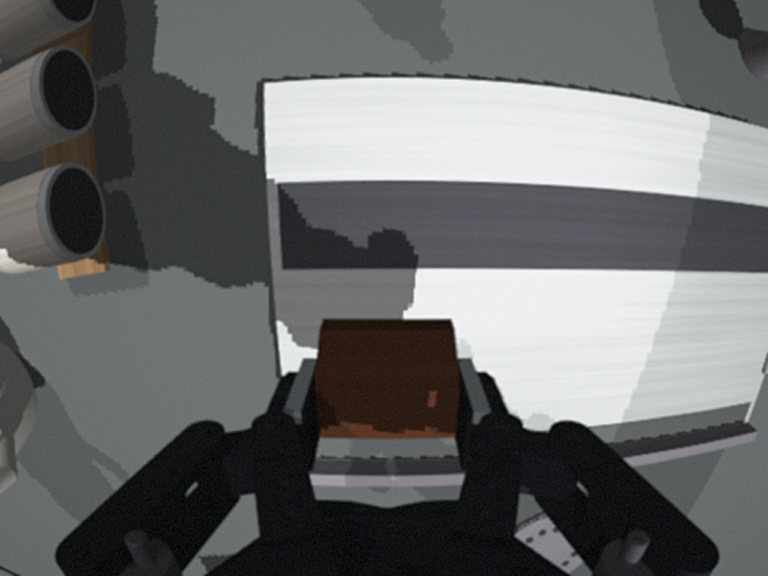

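The chock is held square, at (385,380) px, and is over the plate below the band. Lowering now.

Call:
step_arm(
  dr=[
    [0, -0.007, 0],
    [0, -0.007, 0],
    [0, -0.007, 0],
    [0, -0.007, 0],
    [0, -0.007, 0],
    [0, -0.007, 0],
    [0, -0.007, 0],
    [0, -0.007, 0],
  ],
  xyz=[
    [0.05, 0.05, 0.4],
    [0.05, 0.05, 0.8],
    [0.05, 0.05, 1.0],
    [0.05, 0.05, 1.05],
    [0.05, 0.05, 1.1],
    [0.05, 0.05, 1.13],
    [0.05, 0.05, 1.13],
    [0.05, 0.05, 1.13],
  ],
  gripper=[0.4, 0.4, 0.4, 0.4, 0.4, 0.4, 0.4, 0.4],
)

```text
time: 8.55
ee_pos: [0.6118, -0.1024, 0.0426]
tcp_rot: [180.0, -5.8, -178.2]
wrist_force: [0.2, 0.1, -1.1]
opening: 0.0454
```

```bash
python3 -c "
from h import *
pl();plb((.045,-.1,.003))
"
```

```text
now [ 0.6118 -0.1024  0.0426] [ 180.     -5.76 -178.16] open 0.0454 F [ 0.2  0.1 -1.1] t 8.55 q [ -9.  21.   8.  82.  -1. -11.]
TCP in band [ 0.0423 -0.0978  0.0113]
band (0.045, -0.1, 0.003) [ 0.6137 -0.1045  0.034 ] xyz [-0.067, -0.055, 0.209] dr [0.0, 0.0045, 0.0005]
```

Call:
step_arm(
  dr=[
    [0, 0.004, 0],
    [0, 0.004, 0],
    [0, 0.004, 0],
    [0, 0.004, 0],
    [0, 0.004, 0],
    [0, 0.004, 0],
    [0, 0.004, 0],
    [0, 0.004, 0],
  ],
  xyz=[
    [-0.06, -0.04, 0.04],
    [-0.06, -0.04, 0.08],
    [-0.06, -0.04, 0.11],
    [-0.06, -0.04, 0.13],
    [-0.06, -0.04, 0.15],
    [-0.06, -0.04, 0.16],
    [-0.06, -0.04, 0.16],
    [-0.06, -0.04, 0.16],
  ],
  gripper=[0.4, 0.4, 0.4, 0.4, 0.4, 0.4, 0.4, 0.4],
)

```text
time: 9.35
ee_pos: [0.6134, -0.1039, 0.0359]
tcp_rot: [180.0, -6.0, -178.2]
wrist_force: [-2.4, 0.7, 4.6]
opening: 0.045
```

```bash
python3 -c "
from h import *
pl();plb((.045,-.1,.003))
"
```

```text
now [ 0.6134 -0.1039  0.0359] [ 180.     -6.01 -178.16] open 0.045 F [-2.4  0.7  4.6] t 9.35 q [ -9.  21.   8.  82.  -1. -11.]
TCP in band [ 0.0445 -0.0994  0.0049]
band (0.045, -0.1, 0.003) [ 0.6137 -0.1045  0.034 ] xyz [-0.013, -0.015, 0.047] dr [-0.0001, 0.0001, 0.0006]
```

Call:
step_arm(
  dr=[
    [0, 0, 0],
    [0, 0, 0],
    [0, 0, 0],
    [0, 0, 0],
    [0, 0, 0],
    [0, 0, 0],
    [0, 0, 0],
    [0, 0, 0],
  ],
  xyz=[
    [0, 0, 0],
    [0, 0, 0],
    [0, 0, 0],
    [0, 0, -0.2],
    [0, 0, -1],
    [0, 0, -2],
    [0, 0, -3],
    [0, 0, -4],
  ],
  gripper=[0.7, 0.7, 0.7, 0.7, 1, 1, 1, 1],
)

```text
time: 10.15
ee_pos: [0.6301, -0.1034, 0.1969]
tcp_rot: [-180.0, -6.0, -178.2]
wrist_force: [0.6, -0.5, 0.0]
opening: 0.0852
```

```bash
python3 -c "
from h import *
P=bot.camera('wrist'); save(P['image'],'w3'); np.save('pics/w3.npy',P,allow_pickle=True)
pl((.42,.3,.25,-170))
print((1.5*proj(P,b2w(.045,-.1,.028),True)).round())
"
```

```text
now [ 0.6317 -0.1035  0.204 ] [-179.91   -5.52 -178.16] open 0.0857 F [-2.2  0.9  5.2] t 10.2 q [ -9.  24.  29. 101.  -1. -11.]
(0.42, 0.3, 0.25, -170) xyz [5.054, 10.251, -0.683] dr [0.0053, -0.0963, -0.1423] dist 458 mm
[386. 275.]
```

View pics/w3.png

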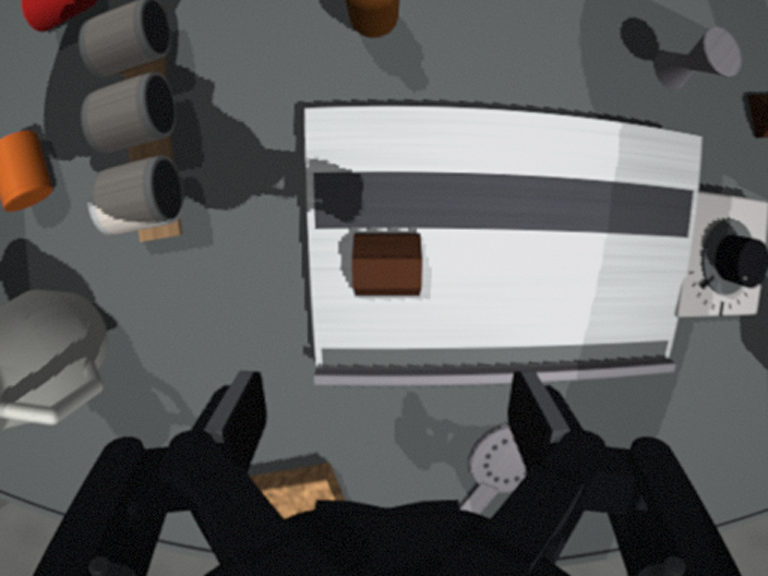

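Chock 1 stands on the plate at (387,265) px, parallel to the band, its rib top where predicted. On to chock 2.

Call:
step_arm(
  dr=[
    [0.005, -0.096, 0],
    [0.005, -0.096, -0.14],
    [0.005, -0.096, -0.14],
    [0.005, -0.096, -0.14],
    [0.005, -0.096, -0.14],
    [0.005, -0.096, -0.14],
    [0.005, -0.096, -0.14],
    [0.005, -0.096, -0.14],
  ],
  xyz=[
    [5, 10.2, -0.7],
    [5, 10.2, -0.7],
    [5, 10.2, -0.7],
    [5, 10.2, -0.7],
    [5, 10.2, -0.7],
    [5, 10.2, -0.7],
    [5, 10.2, -0.7],
    [5, 10.2, -0.7],
  ],
  gripper=[1, 1, 1, 1, 1, 1, 1, 1],
)

```text
time: 11.0
ee_pos: [0.4488, 0.2444, 0.2379]
tcp_rot: [179.8, -0.4, -170.1]
wrist_force: [0.5, 0.8, 0.1]
opening: 0.0857
```

```bash
python3 -c "
from h import *
P=bot.camera('wrist'); np.save('pics/w4.npy',P,allow_pickle=True)
pl()
save(P['image'],'w4')
for r in bot.regions_of(P,'chock1_mid'): print(r['p'],(np.array(r['box'])).round())
for X in [(.4454,.2758,.028),(.4602,.3868,.028)]: print(proj(P,X,True).round())
Q=np.load('pics/w3.npy',allow_pickle=True).item()
for x in (-.02,.02):
  for y in (-.149,.149): print(x,y,(1.5*proj(Q,b2w(x,y,0),True)).round(1))
"
```

```text
now [0.446  0.2498 0.2388] [ 179.63   -0.44 -169.91] open 0.0856 F [-1.9  2.9  1. ] t 11.05 q [29.  0.  6. 96.  0. 19.]
0.81 [ 29. 234.  34.  28.]
[283. 169.]
[363. 195.]
-0.02 -0.149 [315.5 173.8]
-0.02 0.149 [690.5 191.5]
0.02 -0.149 [317.1 229.9]
0.02 0.149 [684.8 238.9]
```

View pics/w4.png

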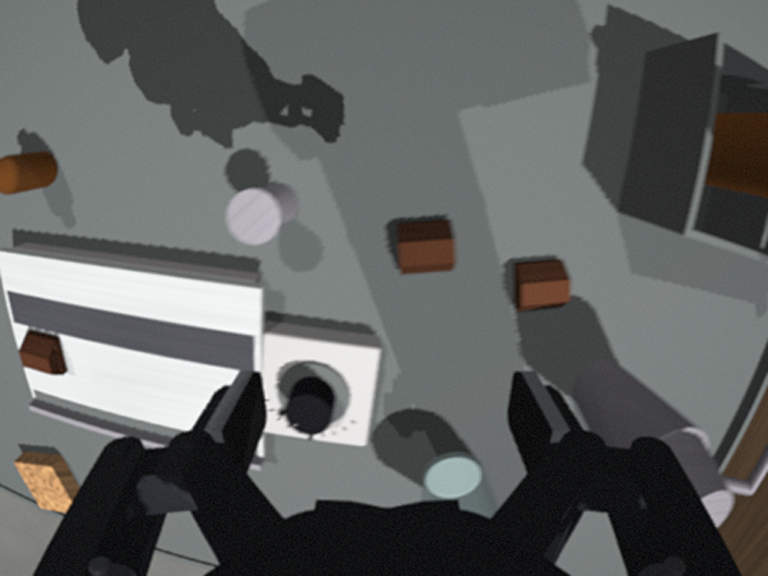

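The band fit agrees with this view to within 2 px. Chocks 2 and 3 at (425,250) and (542,287) match the predictions.

```bash
python3 -c "
from h import *
P=np.load('pics/w4.npy',allow_pickle=True).item()
cv2.imwrite('pics/w4b.png',cv2.resize(P['image'][140:210,255:385,::-1],None,fx=6,fy=6,interpolation=cv2.INTER_CUBIC))
"
```

```text
(no output)
```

View pics/w4b.png

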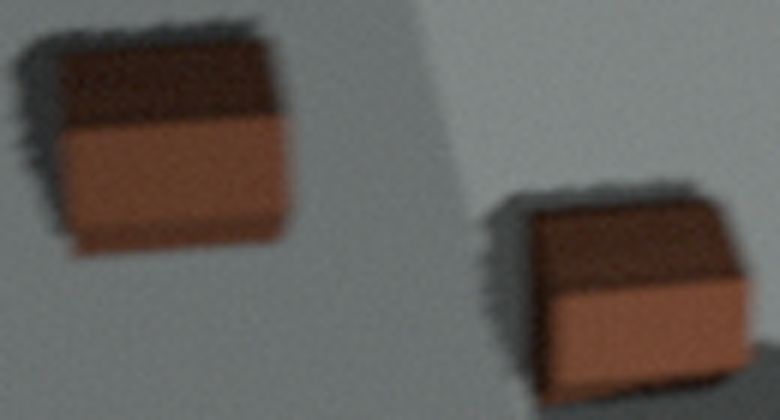

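```bash
python3 -c "
from quad import *
P=np.load('pics/w4.npy',allow_pickle=True).item()
quad(P,[(63,132),(283,115),(286,215),(67,226)],6,(255,140))
quad(P,[(552,294),(745,275),(748,361),(550,382)],6,(255,140))
pl((.4452,.2762,.1,-165.5),(.4452,.2762,.004,-165.5))
"
```

```text
centre [0.4444 0.277 ] len 0.0452 wid 0.0204 yaw of y axis vs world y deg 13.8
centre [0.4595 0.3873] len 0.0463 wid 0.0202 yaw of y axis vs world y deg 15.4
now [0.4477 0.2473 0.2384] [ 179.72   -0.41 -169.8 ] open 0.0853 F [ 0.7  0.3 -0.2] t 11.1 q [29.  0.  6. 96.  0. 19.]
(0.4452, 0.2762, 0.1, -165.5) xyz [-0.093, 0.705, 3.462] dr [0.0051, -0.007, -0.0751] dist 141 mm
(0.4452, 0.2762, 0.004, -165.5) xyz [-0.11, 0.693, 5.862] dr [0.0051, -0.007, -0.0751] dist 236 mm
```

Call:
step_arm(
  dr=[
    [0, 0, -0.07],
    [0, 0, -0.07],
    [0, 0, -0.07],
    [0, 0, -0.07],
    [0, 0, -0.07],
    [0, 0, -0.07],
    [0, 0, -0.07],
    [0, 0, -0.07],
  ],
  xyz=[
    [-0.1, 0.7, 1],
    [-0.1, 0.7, 2],
    [-0.1, 0.7, 3],
    [-0.1, 0.7, 3.8],
    [-0.1, 0.7, 4.4],
    [-0.1, 0.7, 4.4],
    [-0.1, 0.7, 4.4],
    [-0.1, 0.7, 4.4],
  ],
  gripper=[1, 1, 1, 1, 1, 1, 1, 1],
)

```text
time: 11.9
ee_pos: [0.4485, 0.2719, 0.063]
tcp_rot: [179.7, -0.3, -166.1]
wrist_force: [0.4, -0.6, -0.5]
opening: 0.0854
```

```bash
python3 -c "
from h import *
pl((.4448,.2766,.0045,-165.5))
"
```

```text
now [0.4485 0.2719 0.063 ] [ 179.74   -0.34 -166.14] open 0.0854 F [ 0.4 -0.6 -0.5] t 11.9 q [ 31.   2. -12.  77.   0.  17.]
(0.4448, 0.2766, 0.0045, -165.5) xyz [0.053, 0.131, 1.462] dr [0.0045, -0.006, -0.0112] dist 59 mm
```

Call:
step_arm(
  dr=[
    [0.0045, -0.006, -0.011],
    [0.0045, -0.006, -0.011],
    [0.0045, -0.006, -0.011],
    [0.0045, -0.006, -0.011],
    [0.0045, -0.006, -0.011],
    [0.0045, -0.006, -0.011],
    [0.0045, -0.006, -0.011],
    [0.0045, -0.006, -0.011],
  ],
  xyz=[
    [0.05, 0.13, 0.5],
    [0.05, 0.13, 1],
    [0.05, 0.13, 1.4],
    [0.05, 0.13, 1.46],
    [0.05, 0.13, 1.46],
    [0.05, 0.13, 1.46],
    [0.05, 0.13, 1.46],
    [0.05, 0.13, 1.46],
  ],
  gripper=[1, 1, 1, 1, 0.4, 0.4, 0.4, 0.4],
)

```text
time: 12.7
ee_pos: [0.4447, 0.2766, 0.0041]
tcp_rot: [-180.0, -0.0, -165.5]
wrist_force: [0.2, -0.1, 6.9]
opening: 0.0452
```

Call:
step_arm(
  dr=[
    [0, 0, 0],
    [0, 0, 0],
    [0, 0, 0],
    [0, 0, 0],
    [0, 0, 0],
    [0, 0, 0],
    [0, 0, 0],
    [0, 0, 0],
  ],
  xyz=[
    [0, 0, 0],
    [0, 0, 0],
    [0, 0, 0],
    [0, 0, 0],
    [0, 0, -0.8],
    [0, 0, -1.8],
    [0, 0, -2.8],
    [0, 0, -2.8],
  ],
  gripper=[0.4, 0.4, 0.4, 0.4, 0.4, 0.4, 0.4, 0.4],
)

```text
time: 13.5
ee_pos: [0.4464, 0.2777, 0.1209]
tcp_rot: [179.9, 0.4, -165.5]
wrist_force: [0.2, 0.1, -0.3]
opening: 0.0448
```

```bash
python3 -c "
from h import *
pl();plb((.045,.0,.08),(.045,0,.012))
"
```

```text
now [0.4464 0.2777 0.1209] [ 179.88    0.35 -165.5 ] open 0.0448 F [ 0.2  0.1 -0.3] t 13.5 q [32.  1. -7. 82.  0. 17.]
TCP in band [-0.1185  0.2873  0.0732]
band (0.045, 0.0, 0.08) [ 0.6186 -0.0043  0.1105] xyz [-2.403, -7.905, 0.259] dr [-0.0089, 0.1105, 0.2214]
band (0.045, 0, 0.012) [ 0.6115 -0.0046  0.0429] xyz [-2.219, -7.869, 1.948] dr [-0.0089, 0.1105, 0.2214]
```

Call:
step_arm(
  dr=[
    [-0.009, 0.11, 0.22],
    [-0.009, 0.11, 0.22],
    [-0.009, 0.11, 0.22],
    [-0.009, 0.11, 0.22],
    [-0.009, 0.11, 0.22],
    [-0.009, 0.11, 0.22],
    [-0.009, 0.11, 0.22],
    [-0.009, 0.11, 0.22],
  ],
  xyz=[
    [-2.4, -7.9, 0.2],
    [-2.4, -7.9, 0.2],
    [-2.4, -7.9, 0.2],
    [-2.4, -7.9, 0.2],
    [-2.4, -7.9, 0.2],
    [-2.4, -7.9, 0.2],
    [-2.4, -7.9, 0.2],
    [-2.4, -7.9, 0.2],
  ],
  gripper=[0.4, 0.4, 0.4, 0.4, 0.4, 0.4, 0.4, 0.4],
)

```text
time: 14.3
ee_pos: [0.6174, -0.0093, 0.1054]
tcp_rot: [-179.7, -6.5, -178.4]
wrist_force: [-0.3, 0.5, -0.9]
opening: 0.0454
```

```bash
python3 -c "
from h import *
pl();plb((.045,0,.012))
"
```

```text
now [ 0.6174 -0.0093  0.1054] [-179.71   -6.46 -178.38] open 0.0454 F [-0.3  0.5 -0.9] t 14.3 q [-1. 20. 14. 90. -1. -2.]
TCP in band [ 0.0442 -0.0049  0.0747]
band (0.045, 0, 0.012) [ 0.6115 -0.0046  0.0429] xyz [-0.033, 0.131, 1.568] dr [-0.0047, -0.0078, -0.0033]
```

Call:
step_arm(
  dr=[
    [-0.004, -0.007, -0.003],
    [-0.004, -0.007, -0.003],
    [-0.004, -0.007, -0.003],
    [-0.004, -0.007, -0.003],
    [-0.004, -0.007, -0.003],
    [-0.004, -0.007, -0.003],
    [-0.004, -0.007, -0.003],
    [-0.004, -0.007, -0.003],
  ],
  xyz=[
    [0, 0.05, 0.5],
    [0, 0.05, 1],
    [0, 0.05, 1.4],
    [0, 0.05, 1.5],
    [0, 0.05, 1.5],
    [0, 0.05, 1.5],
    [0, 0.05, 1.5],
    [0, 0.05, 1.5],
  ],
  gripper=[0.4, 0.4, 0.4, 0.4, 0.4, 0.4, 0.4, 0.4],
)

```text
time: 15.1
ee_pos: [0.6098, -0.004, 0.0477]
tcp_rot: [-180.0, -6.0, -178.0]
wrist_force: [-0.1, -0.1, -0.7]
opening: 0.045
```

```bash
python3 -c "
from h import *
pl();plb((.045,0,.005))
"
```

```text
now [ 0.6098 -0.004   0.0477] [-179.99   -5.97 -177.96] open 0.045 F [-0.1 -0.1 -0.7] t 15.1 q [-0. 20.  7. 83. -0. -2.]
TCP in band [0.0428 0.0006 0.0166]
band (0.045, 0, 0.005) [ 0.6108 -0.0046  0.036 ] xyz [-0.054, -0.014, 0.29] dr [-0.0006, 0.0008, 0.004]
```

Lower, release, and lift in two calls.

Call:
step_arm(
  dr=[
    [0, 0, 0],
    [0, 0, 0],
    [0, 0, 0],
    [0, 0, 0],
    [0, 0, 0],
    [0, 0, 0],
    [0, 0, 0],
    [0, 0, 0],
  ],
  xyz=[
    [-0.05, 0, 0.1],
    [-0.05, 0, 0.18],
    [-0.05, 0, 0.24],
    [-0.05, 0, 0.27],
    [-0.05, 0, 0.29],
    [-0.05, 0, 0.3],
    [-0.05, 0, 0.3],
    [-0.05, 0, 0.3],
  ],
  gripper=[0.4, 0.4, 0.4, 0.4, 0.4, 0.4, 0.4, 0.4],
)

```text
time: 15.9
ee_pos: [0.61, -0.0041, 0.0352]
tcp_rot: [-180.0, -6.0, -178.0]
wrist_force: [-4.2, -0.4, 5.3]
opening: 0.0453
```

Call:
step_arm(
  dr=[
    [0, 0, 0],
    [0, 0, 0],
    [0, 0, 0],
    [0, 0, 0],
    [0, 0, 0],
    [0, 0, 0],
    [0, 0, 0],
    [0, 0, 0],
  ],
  xyz=[
    [0, 0, 0],
    [0, 0, 0],
    [0, 0, 0],
    [0, 0, -0.2],
    [0, 0, -1],
    [0, 0, -2],
    [0, 0, -3],
    [0, 0, -3.2],
  ],
  gripper=[0.7, 0.7, 0.7, 0.7, 1, 1, 1, 1],
)

```text
time: 16.7
ee_pos: [0.6253, -0.0036, 0.1678]
tcp_rot: [-180.0, -5.6, -178.0]
wrist_force: [0.5, -0.3, 1.2]
opening: 0.0853
```

```bash
python3 -c "
from h import *
P=bot.camera('wrist'); save(P['image'],'w5'); np.save('pics/w5.npy',P,allow_pickle=True)
pl((.4595,.387,.12,-164.6))
for y in (-.1,0): print((1.5*proj(P,b2w(.045,y,.028),True)).round())
"
```

```text
now [ 0.6252 -0.0036  0.1667] [-179.98   -5.67 -177.96] open 0.0855 F [-0.5 -0.5  0.9] t 16.75 q [-0. 21. 21. 96. -0. -2.]
(0.4595, 0.387, 0.12, -164.6) xyz [3.658, 9.906, 1.534] dr [0.0112, -0.0986, -0.233] dist 427 mm
[226. 285.]
[386. 285.]
```

View pics/w5.png

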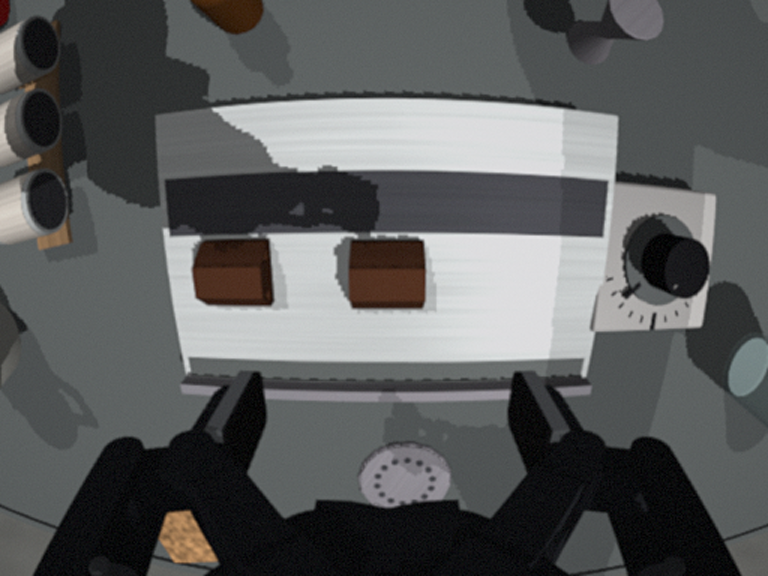

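Both chocks stand in line at (232,270) and (387,272) px, as predicted. On to chock 3.

Call:
step_arm(
  dr=[
    [0.01, -0.1, -0.1],
    [0.01, -0.1, -0.23],
    [0.01, -0.1, -0.23],
    [0.01, -0.1, -0.23],
    [0.01, -0.1, -0.23],
    [0.01, -0.1, -0.23],
    [0.01, -0.1, -0.23],
    [0.01, -0.1, -0.23],
  ],
  xyz=[
    [3.66, 9.9, 1],
    [3.66, 9.9, 1],
    [3.66, 9.9, 1],
    [3.66, 9.9, 1],
    [3.66, 9.9, 1],
    [3.66, 9.9, 1],
    [3.66, 9.9, 1],
    [3.66, 9.9, 1],
  ],
  gripper=[1, 1, 1, 1, 1, 1, 1, 1],
)

```text
time: 17.55
ee_pos: [0.4685, 0.3638, 0.138]
tcp_rot: [179.9, -0.3, -164.8]
wrist_force: [1.3, 0.4, 0.5]
opening: 0.0854
```

```bash
python3 -c "
from h import *
P=bot.camera('wrist'); save(P['image'],'w6'); np.save('pics/w6.npy',P,allow_pickle=True)
pl((.4595,.387,.05,-164.6))
print((1.5*proj(P,(.4595,.387,.028),True)).round())
"
```

```text
now [0.4655 0.3695 0.1371] [ 179.74   -0.39 -164.53] open 0.0854 F [-4.4  2.4 -1. ] t 17.6 q [38. 10.  6. 86.  0. 23.]
(0.4595, 0.387, 0.05, -164.6) xyz [0.013, 0.453, 2.181] dr [0.0046, -0.0068, 0.0012] dist 89 mm
[427. 284.]
```

View pics/w6.png

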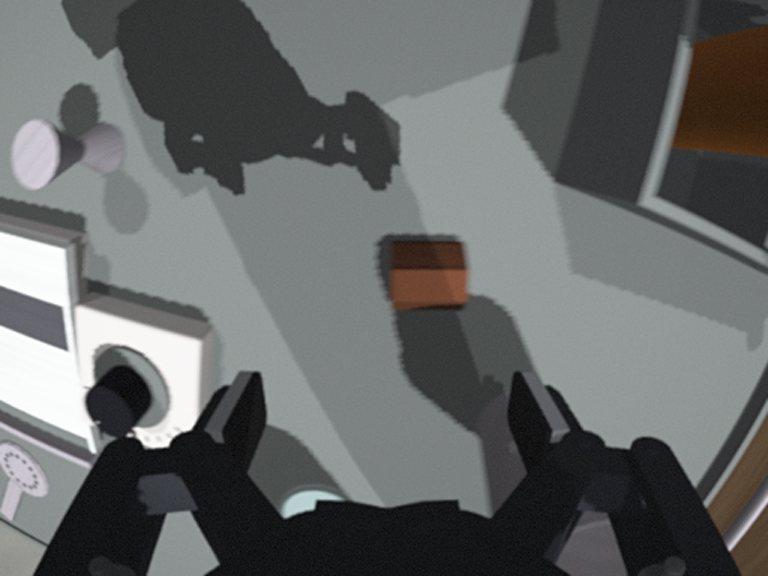

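Call:
step_arm(
  dr=[
    [0, 0, 0],
    [0, 0, 0],
    [0, 0, 0],
    [0, 0, 0],
    [0, 0, 0],
    [0, 0, 0],
    [0, 0, 0],
    [0, 0, 0],
  ],
  xyz=[
    [0, 0.4, 0.7],
    [0, 0.4, 1.5],
    [0, 0.4, 2.1],
    [0, 0.4, 2.1],
    [0, 0.4, 2.1],
    [0, 0.4, 2.1],
    [0, 0.4, 2.1],
    [0, 0.4, 2.1],
  ],
  gripper=[1, 1, 1, 1, 1, 1, 1, 1],
)

```text
time: 18.4
ee_pos: [0.4659, 0.3781, 0.0564]
tcp_rot: [179.8, -0.2, -164.8]
wrist_force: [0.2, -0.3, 0.1]
opening: 0.0854
```

```bash
python3 -c "
from h import *
pl((.4595,.3875,.0045,-164.8))
"
```

```text
now [0.4659 0.3781 0.0564] [ 179.81   -0.18 -164.79] open 0.0854 F [ 0.2 -0.3  0.1] t 18.4 q [39. 12. -1. 77.  0. 24.]
(0.4595, 0.3875, 0.0045, -164.8) xyz [0.09, 0.264, 1.298] dr [0.0033, -0.0031, 0.0002] dist 53 mm
```

Call:
step_arm(
  dr=[
    [0.003, -0.003, 0],
    [0.003, -0.003, 0],
    [0.003, -0.003, 0],
    [0.003, -0.003, 0],
    [0.003, -0.003, 0],
    [0.003, -0.003, 0],
    [0.003, -0.003, 0],
    [0.003, -0.003, 0],
  ],
  xyz=[
    [0.09, 0.26, 0.4],
    [0.09, 0.26, 0.8],
    [0.09, 0.26, 1.2],
    [0.09, 0.26, 1.3],
    [0.09, 0.26, 1.3],
    [0.09, 0.26, 1.3],
    [0.09, 0.26, 1.3],
    [0.09, 0.26, 1.3],
  ],
  gripper=[1, 1, 1, 1, 0.4, 0.4, 0.4, 0.4],
)

```text
time: 19.2
ee_pos: [0.4595, 0.3874, 0.0044]
tcp_rot: [180.0, -0.0, -164.8]
wrist_force: [-0.4, -1.0, 3.8]
opening: 0.0453
```

Call:
step_arm(
  dr=[
    [0, 0, 0],
    [0, 0, 0],
    [0, 0, 0],
    [0, 0, 0],
    [0, 0, 0],
    [0, 0, 0],
    [0, 0, 0],
    [0, 0, 0],
  ],
  xyz=[
    [0, 0, 0],
    [0, 0, 0],
    [0, 0, 0],
    [0, 0, -0.2],
    [0, 0, -1],
    [0, 0, -2],
    [0, 0, -3],
    [0, 0, -3],
  ],
  gripper=[0.4, 0.4, 0.4, 0.4, 0.4, 0.4, 0.4, 0.4],
)

```text
time: 20.0
ee_pos: [0.4609, 0.3887, 0.13]
tcp_rot: [179.8, 0.4, -164.8]
wrist_force: [0.3, 0.5, 0.3]
opening: 0.0452
```

```bash
python3 -c "
from h import *
pl();plb((.045,.1,.08),(.045,.1,.012))
"
```

```text
now [0.4609 0.3887 0.13  ] [ 179.81    0.36 -164.78] open 0.0452 F [0.3 0.5 0.3] t 20.0 q [40. 11.  6. 84.  0. 25.]
TCP in band [-0.1015  0.3978  0.0841]
band (0.045, 0.1, 0.08) [0.6155 0.0956 0.1105] xyz [-1.803, -8.085, 0.47] dr [-0.0082, 0.1104, 0.2341]
band (0.045, 0.1, 0.012) [0.6083 0.0954 0.0429] xyz [-1.619, -8.05, 2.16] dr [-0.0082, 0.1104, 0.2341]
```

Call:
step_arm(
  dr=[
    [-0.008, 0.11, 0.23],
    [-0.008, 0.11, 0.23],
    [-0.008, 0.11, 0.23],
    [-0.008, 0.11, 0.23],
    [-0.008, 0.11, 0.23],
    [-0.008, 0.11, 0.23],
    [-0.008, 0.11, 0.23],
    [-0.008, 0.11, 0.23],
  ],
  xyz=[
    [-1.8, -8.08, 0],
    [-1.8, -8.08, 0],
    [-1.8, -8.08, 0],
    [-1.8, -8.08, 0.1],
    [-1.8, -8.08, 0.2],
    [-1.8, -8.08, 0.3],
    [-1.8, -8.08, 0.47],
    [-1.8, -8.08, 0.47],
  ],
  gripper=[0.4, 0.4, 0.4, 0.4, 0.4, 0.4, 0.4, 0.4],
)

```text
time: 20.8
ee_pos: [0.6141, 0.0902, 0.1023]
tcp_rot: [-179.6, -6.5, -178.2]
wrist_force: [-0.6, 0.1, -0.9]
opening: 0.0453
```

```bash
python3 -c "
from h import *
pl();plb((.045,.1,.012))
"
```

```text
now [0.6141 0.0902 0.1023] [-179.63   -6.53 -178.25] open 0.0453 F [-0.6  0.1 -0.9] t 20.8 q [ 8. 21. 14. 90.  0.  6.]
TCP in band [0.0443 0.0946 0.0716]
band (0.045, 0.1, 0.012) [0.6083 0.0954 0.0429] xyz [-0.03, 0.143, 1.489] dr [-0.0064, -0.009, -0.001]
```

Call:
step_arm(
  dr=[
    [-0.004, -0.007, 0],
    [-0.004, -0.007, 0],
    [-0.004, -0.007, 0],
    [-0.004, -0.007, 0],
    [-0.004, -0.007, 0],
    [-0.004, -0.007, 0],
    [-0.004, -0.007, 0],
    [-0.004, -0.007, 0],
  ],
  xyz=[
    [-0.03, 0.05, 0.5],
    [-0.03, 0.05, 1],
    [-0.03, 0.05, 1.4],
    [-0.03, 0.05, 1.45],
    [-0.03, 0.05, 1.45],
    [-0.03, 0.05, 1.45],
    [-0.03, 0.05, 1.45],
    [-0.03, 0.05, 1.45],
  ],
  gripper=[0.4, 0.4, 0.4, 0.4, 0.4, 0.4, 0.4, 0.4],
)

```text
time: 21.6
ee_pos: [0.6085, 0.0958, 0.0475]
tcp_rot: [-179.9, -5.9, -178.0]
wrist_force: [0.6, 0.4, -0.5]
opening: 0.0452
```

```bash
python3 -c "
from h import *
pl();plb((.045,.1,.005))
"
```

```text
now [0.6085 0.0958 0.0475] [-179.92   -5.92 -177.98] open 0.0452 F [ 0.6  0.4 -0.5] t 21.6 q [ 9. 20.  8. 83.  1.  7.]
TCP in band [0.0447 0.1004 0.0166]
band (0.045, 0.1, 0.005) [0.6076 0.0954 0.036 ] xyz [-0.007, -0.009, 0.29] dr [-0.0017, 0.0017, 0.0036]
```

Call:
step_arm(
  dr=[
    [0, 0, 0],
    [0, 0, 0],
    [0, 0, 0],
    [0, 0, 0],
    [0, 0, 0],
    [0, 0, 0],
    [0, 0, 0],
    [0, 0, 0],
  ],
  xyz=[
    [0, 0, 0.1],
    [0, 0, 0.18],
    [0, 0, 0.24],
    [0, 0, 0.27],
    [0, 0, 0.29],
    [0, 0, 0.3],
    [0, 0, 0.3],
    [0, 0, 0.3],
  ],
  gripper=[0.4, 0.4, 0.4, 0.4, 0.4, 0.4, 0.4, 0.4],
)

```text
time: 22.4
ee_pos: [0.6068, 0.0956, 0.0355]
tcp_rot: [-179.9, -6.0, -178.0]
wrist_force: [-2.2, 0.3, 7.0]
opening: 0.0452
```

Call:
step_arm(
  dr=[
    [0, 0, 0],
    [0, 0, 0],
    [0, 0, 0],
    [0, 0, 0],
    [0, 0, 0],
    [0, 0, 0],
    [0, 0, 0],
    [0, 0, 0],
  ],
  xyz=[
    [0, 0, 0],
    [0, 0, 0],
    [0, 0, 0],
    [0, 0, -0.2],
    [0, 0, -1],
    [0, 0, -2],
    [0, 0, -3],
    [0, 0, -3.2],
  ],
  gripper=[0.7, 0.7, 0.7, 0.7, 1, 1, 1, 1],
)

```text
time: 23.2
ee_pos: [0.6219, 0.0965, 0.1678]
tcp_rot: [-180.0, -5.6, -178.0]
wrist_force: [0.7, 0.6, 0.4]
opening: 0.0856
```

```bash
python3 -c "
from h import *
P=bot.camera('wrist'); save(P['image'],'w7'); np.save('pics/w7.npy',P,allow_pickle=True)
pl((.594,.2,.16,175))
for y in (-.1,0,.1): print((1.5*proj(P,b2w(.045,y,.028),True)).round())
print((1.5*proj(P,(.594,.2,.066),True)).round())
"
```

```text
now [0.6218 0.0965 0.1667] [-179.96   -5.63 -177.98] open 0.0854 F [-0.5 -0.  -0.1] t 23.25 q [ 9. 21. 22. 96.  1.  7.]
(0.594, 0.2, 0.16, 175) xyz [0.583, 2.611, 0.225] dr [-0.0068, -0.098, 0.1225] dist 107 mm
[ 99. 285.]
[226. 285.]
[386. 285.]
[559. 268.]
```

View pics/w7.png

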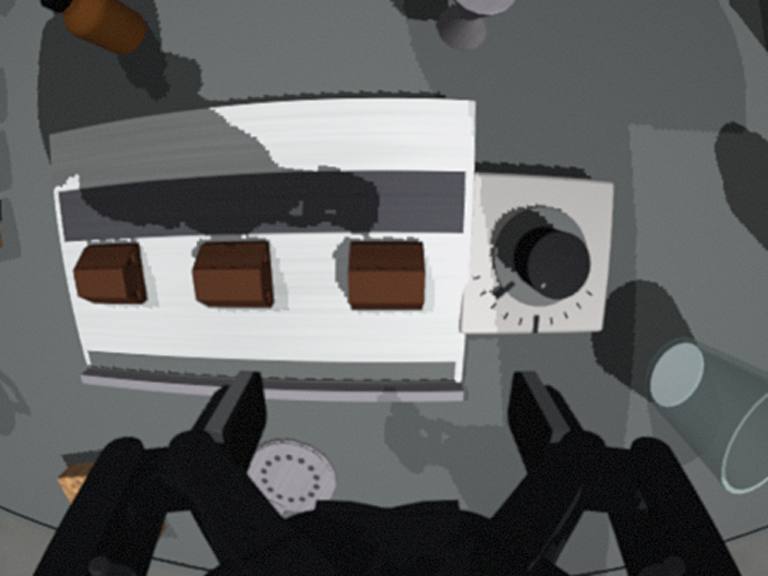

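All three chocks are in line at (110,272), (233,272) and (387,272) px. The knob top is at (558,265), the long mark at (536,323), and the pointer near (500,290). I'll enlarge the thermostat.

```bash
python3 -c "
from h import *
P=np.load('pics/w7.npy',allow_pickle=True).item()
cv2.imwrite('pics/w7b.png',cv2.resize(P['image'][110:230,305:415,::-1],None,fx=5,fy=5,interpolation=cv2.INTER_CUBIC))
print((5*(proj(P,(.593,.2,.034),True)-[305,110])).round())
"
```

```text
[283. 311.]
```

View pics/w7b.png

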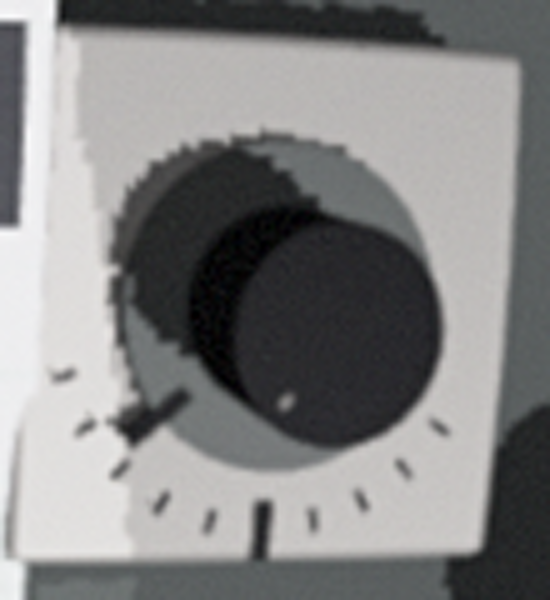

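```bash
cat > ptr.py <<'E'
from h import *
def ang(P,fac,off,ctr,mark,tip,base,dot):
    g=lambda p,z: atz(P,(p[0]+.5)/fac-.5+off[0],(p[1]+.5)/fac-.5+off[1],z,True)[:2]
    c=g(ctr,.034) if ctr is not None else np.array([.593,.1995]); m=g(mark,.030);t=g(tip,.034);b=g(base,.034);d=g(dot,.066)
    a=lambda v: -np.arctan2(v[1],v[0])  # clockwise
    print('c',c.round(4),'rm',np.linalg.norm(m-c).round(4),'rt',np.linalg.norm(t-c).round(4))
    print('tip-mark',round(a(t-c)-a(m-c),3),'line-mark',round(a(t-b)-a(m-c),3),'dot-mark',round(a(d-c)-a(m-c),3),'rdot',np.linalg.norm(d-c).round(4),'mark az',round(a(m-c),3))
E
python3 -c "
from ptr import *
P=np.load('pics/w7.npy',allow_pickle=True).item()
for c in [(274,302),(283,311),None]: ang(P,5,(305,110),c,(262,528),(122,432),(188,395),(287,401))
pl((.593,.1995,.12,175),(.593,.1995,.05,175))"
```

```text
c [0.5908 0.1975] rm 0.0487 rt 0.0408
tip-mark 0.904 line-mark 1.106 dot-mark 0.569 rdot 0.0155 mark az -0.087
c [0.5926 0.1996] rm 0.0469 rt 0.0413
tip-mark 0.928 line-mark 1.063 dot-mark 0.705 rdot 0.0152 mark az -0.044
c [0.593  0.1995] rm 0.0464 rt 0.0409
tip-mark 0.937 line-mark 1.066 dot-mark 0.721 rdot 0.0148 mark az -0.047
now [0.6218 0.0965 0.1667] [-179.96   -5.63 -177.98] open 0.0854 F [-0.5 -0.  -0.1] t 23.25 q [ 9. 21. 22. 96.  1.  7.]
(0.593, 0.1995, 0.12, 175) xyz [0.511, 2.6, 1.222] dr [-0.0068, -0.098, 0.1225] dist 117 mm
(0.593, 0.1995, 0.05, 175) xyz [0.339, 2.601, 2.964] dr [-0.0068, -0.098, 0.1225] dist 158 mm
```

Call:
step_arm(
  dr=[
    [-0.007, -0.098, 0.12],
    [-0.007, -0.098, 0.12],
    [-0.007, -0.098, 0.12],
    [-0.007, -0.098, 0.12],
    [-0.007, -0.098, 0.12],
    [-0.007, -0.098, 0.12],
    [-0.007, -0.098, 0.12],
    [-0.007, -0.098, 0.12],
  ],
  xyz=[
    [0.4, 1.2, 0],
    [0.5, 2.4, 0.5],
    [0.51, 2.6, 1.2],
    [0.51, 2.6, 1.2],
    [0.51, 2.6, 1.2],
    [0.51, 2.6, 1.2],
    [0.51, 2.6, 1.2],
    [0.51, 2.6, 1.2],
  ],
  gripper=[1, 1, 1, 1, 1, 1, 1, 1],
)

```text
time: 24.05
ee_pos: [0.592, 0.1986, 0.1172]
tcp_rot: [-180.0, -0.3, 175.1]
wrist_force: [-0.1, -0.0, -1.1]
opening: 0.0854
```

```bash
python3 -c "
from h import *
pl((.5925,.1995,.043,175))
"
```

```text
now [0.592  0.1986 0.1172] [-179.96   -0.29  175.07] open 0.0854 F [-0.1 -0.  -1.1] t 24.05 q [19. 15.  9. 84.  0. 23.]
(0.5925, 0.1995, 0.043, 175) xyz [-0.019, 0.026, 1.856] dr [-0.0006, -0.005, 0.0012] dist 74 mm
```

Call:
step_arm(
  dr=[
    [0, -0.005, 0],
    [0, -0.005, 0],
    [0, -0.005, 0],
    [0, -0.005, 0],
    [0, -0.005, 0],
    [0, -0.005, 0],
    [0, -0.005, 0],
    [0, -0.005, 0],
  ],
  xyz=[
    [-0.02, 0.03, 0.6],
    [-0.02, 0.03, 1.2],
    [-0.02, 0.03, 1.7],
    [-0.02, 0.03, 1.85],
    [-0.02, 0.03, 1.85],
    [-0.02, 0.03, 1.85],
    [-0.02, 0.03, 1.85],
    [-0.02, 0.03, 1.85],
  ],
  gripper=[1, 1, 1, 1, 0.4, 0.4, 0.4, 0.4],
  squeeze=40,
)

```text
time: 24.85
ee_pos: [0.5924, 0.1999, 0.0442]
tcp_rot: [-179.9, 0.1, 175.1]
wrist_force: [-0.9, -4.1, 6.1]
opening: 0.0409
```

```bash
python3 -c "
from h import *
pl((.5925,.1995,.043,175))
"
```

```text
now [0.5924 0.1999 0.0442] [-1.7992e+02  6.0000e-02  1.7512e+02] open 0.0409 F [-0.9 -4.1  6.1] t 24.85 q [19. 16.  2. 76. -0. 24.]
(0.5925, 0.1995, 0.043, 175) xyz [-0.003, -0.01, 0.03] dr [-0.0014, 0.001, 0.002] dist 1 mm
```

Call:
step_arm(
  dr=[
    [0, 0, -0.1],
    [0, 0, -0.2],
    [0, 0, -0.3],
    [0, 0, -0.4],
    [0, 0, -0.5],
    [0, 0, -0.6],
    [0, 0, -0.7],
    [0, 0, -0.72],
  ],
  xyz=[
    [0, 0, 0],
    [0, 0, 0],
    [0, 0, 0],
    [0, 0, 0],
    [0, 0, 0],
    [0, 0, 0],
    [0, 0, 0],
    [0, 0, 0],
  ],
  gripper=[0.4, 0.4, 0.4, 0.4, 0.4, 0.4, 0.4, 0.4],
)

```text
time: 25.65
ee_pos: [0.5927, 0.1991, 0.0442]
tcp_rot: [-179.8, -0.0, -143.5]
wrist_force: [0.1, -7.9, 5.4]
opening: 0.0406
```

Call:
step_arm(
  dr=[
    [0, 0, -0.1],
    [0, 0, -0.2],
    [0, 0, -0.3],
    [0, 0, -0.4],
    [0, 0, -0.5],
    [0, 0, -0.6],
    [0, 0, -0.7],
    [0, 0, -0.72],
  ],
  xyz=[
    [0, 0, 0],
    [0, 0, 0],
    [0, 0, 0],
    [0, 0, 0],
    [0, 0, 0],
    [0, 0, 0],
    [0, 0, 0],
    [0, 0, 0],
  ],
  gripper=[0.4, 0.4, 0.4, 0.4, 0.4, 0.4, 0.4, 0.4],
)

```text
time: 26.45
ee_pos: [0.5934, 0.1987, 0.0442]
tcp_rot: [-179.8, -0.2, -102.2]
wrist_force: [3.2, -10.1, 4.7]
opening: 0.0408
```

```bash
python3 -c "
from h import *
pl()
P=bot.camera('wrist'); save(P['image'],'w8'); np.save('pics/w8.npy',P,allow_pickle=True)
"
```

```text
now [0.5934 0.1987 0.0442] [-1.7979e+02 -1.7000e-01 -1.0225e+02] open 0.0408 F [  3.2 -10.1   4.7] t 26.45 q [ 19.  16.   2.  76.  -0. -59.]
```

View pics/w8.png

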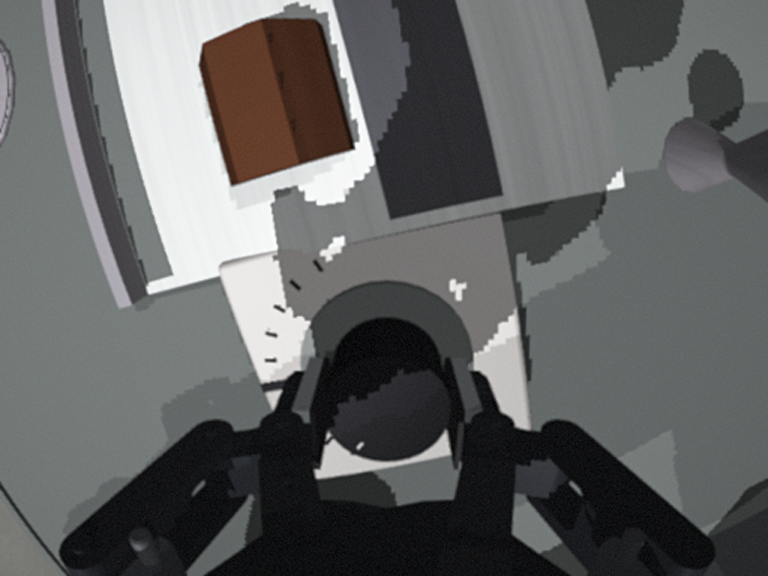

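The pointer is hidden under the left finger at about (330,440) px. I'll release and rise to measure it.

Call:
step_arm(
  dr=[
    [0, 0, 0],
    [0, 0, 0],
    [0, 0, 0],
    [0, 0, 0],
    [0, 0, 0],
    [0, 0, 0.3],
    [0, 0, 0.5],
    [0, 0, 0.6],
  ],
  xyz=[
    [0, 0, 0],
    [0, 0, 0],
    [0, 0, -0.1],
    [0, 0, -0.9],
    [0, 0, -1.8],
    [0, 0, -2.5],
    [0, 0, -2.5],
    [0, 0, -2.5],
  ],
  gripper=[1, 1, 1, 1, 1, 1, 1, 1],
)

```text
time: 27.3
ee_pos: [0.5923, 0.201, 0.1441]
tcp_rot: [-180.0, 0.0, -128.5]
wrist_force: [-0.1, -0.2, -0.9]
opening: 0.0852
```

```bash
python3 -c "
from h import *
pl()
P=bot.camera('wrist'); save(P['image'],'w9'); np.save('pics/w9.npy',P,allow_pickle=True)
u=proj(P,(.593,.199,.04),True).astype(int); print(u)
a,b=max(u[1]-60,0),max(u[0]-70,0); print(b,a); save(P['image'],'w9b',5,(b,a,b+140,a+115))
"
```

```text
now [0.5923 0.201  0.1441] [-1.7996e+02  4.0000e-02 -1.2847e+02] open 0.0852 F [-0.1 -0.2 -0.9] t 27.3 q [ 19.  14.  11.  87.  -0. -33.]
[254 191]
184 131
```

View pics/w9b.png

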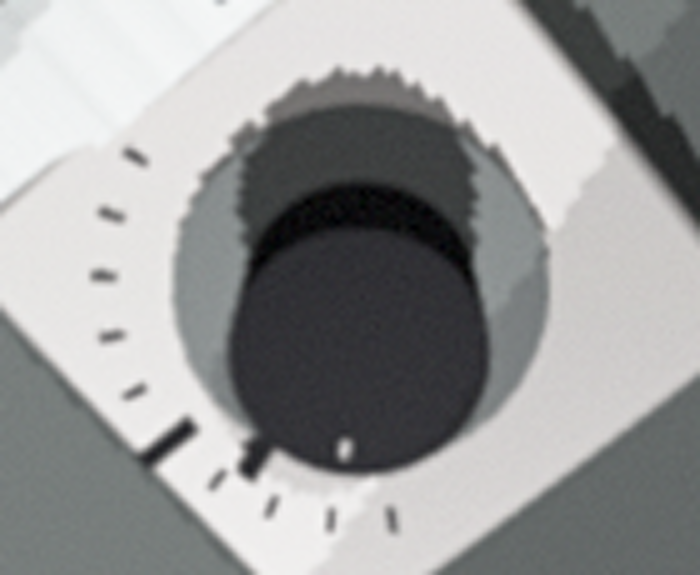

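```bash
python3 -c "
from ptr import *
P=np.load('pics/w9.npy',allow_pickle=True).item()
print(5*(proj(P,(.592,.199,.034),True)-[184,131]))
for c in [(360,287),None]: ang(P,5,(184,131),c,(168,442),(248,474),(262,448),(345,449))
for c in [(218,480),(271,507)]: ang(P,5,(184,131),(360,287),(168,442),c,(262,448),(345,449))
pl((.592,.1985,.043,0))"
```

```text
[356.52259993 289.77613671]
c [0.5912 0.1985] rm 0.0487 rt 0.0424
tip-mark -0.33 line-mark -0.371 dot-mark -0.722 rdot 0.0177 mark az -0.049
c [0.593  0.1995] rm 0.0469 rt 0.0404
tip-mark -0.342 line-mark -0.391 dot-mark -0.773 rdot 0.0157 mark az -0.029
c [0.5912 0.1985] rm 0.0487 rt 0.0466
tip-mark -0.237 line-mark 0.057 dot-mark -0.722 rdot 0.0177 mark az -0.049
c [0.5912 0.1985] rm 0.0487 rt 0.0469
tip-mark -0.48 line-mark -0.962 dot-mark -0.722 rdot 0.0177 mark az -0.049
now [0.592  0.2008 0.1433] [-1.7999e+02 -2.0000e-02 -1.2901e+02] open 0.0856 F [ 0.4 -0.4  0.6] t 27.35 q [ 19.  15.  11.  87.  -0. -32.]
(0.592, 0.1985, 0.043, 0) xyz [0.043, -0.037, 2.508] dr [0.0004, -0.0003, -2.2516] dist 100 mm
```

Pointer is about 0.335 rad short of the mark and the knob dot about 0.4 behind it, so the play is taken up CCW. I'll regrip and turn CW by 0.72.

Call:
step_arm(
  dr=[
    [0, 0, 0],
    [0, 0, 0],
    [0, 0, 0],
    [0, 0, 0],
    [0, 0, 0],
    [0, 0, 0],
    [0, 0, 0],
    [0, 0, 0],
  ],
  xyz=[
    [0.04, -0.04, 0.8],
    [0.04, -0.04, 1.6],
    [0.04, -0.04, 2.3],
    [0.04, -0.04, 2.5],
    [0.04, -0.04, 2.5],
    [0.04, -0.04, 2.5],
    [0.04, -0.04, 2.5],
    [0.04, -0.04, 2.5],
  ],
  gripper=[1, 1, 1, 1, 1, 0.4, 0.4, 0.4],
)

```text
time: 28.15
ee_pos: [0.5927, 0.1984, 0.0438]
tcp_rot: [-180.0, 0.0, -128.1]
wrist_force: [-0.4, 0.7, -0.2]
opening: 0.0441
```

Call:
step_arm(
  dr=[
    [0, 0, 0],
    [0, 0, 0],
    [0, 0, 0],
    [0, 0, 0.12],
    [0, 0, 0.24],
    [0, 0, 0.36],
    [0, 0, 0.4],
    [0, 0, 0.4],
  ],
  xyz=[
    [0, 0, 0],
    [0, 0, 0],
    [0, 0, 0],
    [0, 0, 0],
    [0, 0, 0],
    [0, 0, 0],
    [0, 0, 0],
    [0, 0, 0],
  ],
  gripper=[0.4, 0.4, 0.4, 0.4, 0.4, 0.4, 0.4, 0.4],
)

```text
time: 28.95
ee_pos: [0.5923, 0.1988, 0.0439]
tcp_rot: [180.0, 0.0, -151.1]
wrist_force: [-3.3, 1.9, 6.2]
opening: 0.0411
```

Call:
step_arm(
  dr=[
    [0, 0, 0.06],
    [0, 0, 0.12],
    [0, 0, 0.18],
    [0, 0, 0.24],
    [0, 0, 0.3],
    [0, 0, 0.32],
    [0, 0, 0.32],
    [0, 0, 0.32],
  ],
  xyz=[
    [0, 0, 0],
    [0, 0, 0],
    [0, 0, 0],
    [0, 0, 0],
    [0, 0, 0],
    [0, 0, 0],
    [0, 0, 0],
    [0, 0, 0],
  ],
  gripper=[0.4, 0.4, 0.4, 0.4, 0.4, 0.4, 0.4, 0.4],
)

```text
time: 29.75
ee_pos: [0.5921, 0.1992, 0.044]
tcp_rot: [179.9, 0.0, -169.3]
wrist_force: [-2.7, 4.6, 6.3]
opening: 0.0404
```

Call:
step_arm(
  dr=[
    [0, 0, 0],
    [0, 0, 0],
    [0, 0, 0],
    [0, 0, 0],
    [0, 0, 0],
    [0, 0, 0],
    [0, 0, 0],
    [0, 0, 0],
  ],
  xyz=[
    [0, 0, 0],
    [0, 0, 0],
    [0, 0, 0],
    [0, 0, -0.1],
    [0, 0, -0.9],
    [0, 0, -1.8],
    [0, 0, -2.5],
    [0, 0, -2.5],
  ],
  gripper=[1, 1, 1, 1, 1, 1, 1, 1],
)

```text
time: 30.55
ee_pos: [0.5938, 0.1986, 0.1474]
tcp_rot: [180.0, 0.3, -169.4]
wrist_force: [0.9, -0.0, 1.3]
opening: 0.0852
```

```bash
python3 -c "
from h import *
pl()
P=bot.camera('wrist'); save(P['image'],'w10'); np.save('pics/w10.npy',P,allow_pickle=True)
u=proj(P,(.593,.199,.04),True).astype(int); print(u)
a,b=max(u[1]-60,0),max(u[0]-70,0); print(b,a); save(P['image'],'w10b',5,(b,a,b+140,a+115))
"
```

```text
now [0.5938 0.1986 0.1474] [ 179.99    0.31 -169.4 ] open 0.0852 F [ 0.9 -0.   1.3] t 30.55 q [19. 14. 11. 87. -0.  8.]
[258 190]
188 130
```

View pics/w10b.png

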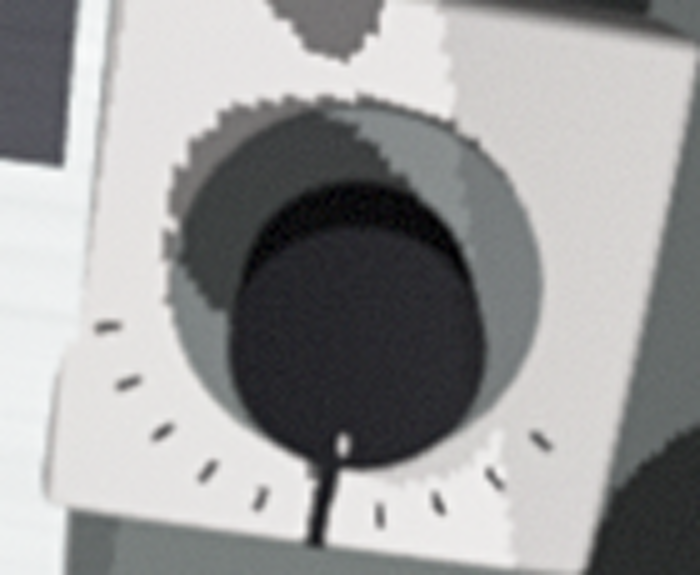

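```bash
python3 -c "
from ptr import *
P=np.load('pics/w10.npy',allow_pickle=True).item()
print(5*(proj(P,(.592,.199,.034),True)-[188,130]))
for c in [(357,283),(356,288),None]: ang(P,5,(188,130),c,(319,530),(325,482),(328,465),(343,445))
save(P['image'],'w10c',10,(238,210,288,250))"
```

```text
[351.84517687 288.79000893]
c [0.5904 0.1993] rm 0.0524 rt 0.0401
tip-mark 0.01 line-mark 0.024 dot-mark -0.006 rdot 0.0181 mark az -0.045
c [0.5914 0.1993] rm 0.0515 rt 0.0391
tip-mark 0.01 line-mark 0.025 dot-mark -0.009 rdot 0.0171 mark az -0.046
c [0.593  0.1995] rm 0.0499 rt 0.0375
tip-mark 0.012 line-mark 0.022 dot-mark -0.003 rdot 0.0155 mark az -0.043
```

View pics/w10c.png

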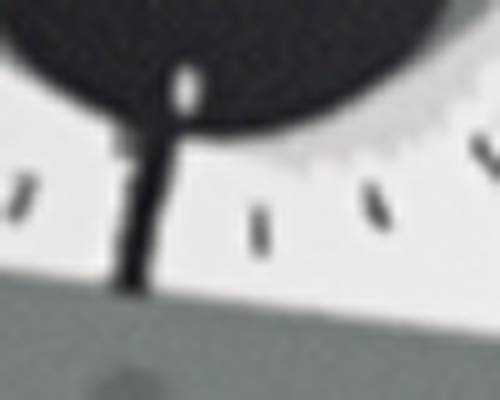

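The pointer lies on the mark (+0.01 rad) with the dot in line with it, so the play is up clockwise. Now the cans.

```bash
python3 -c "
from h import *
pl((.50,-.27,.26,-172))"
```

```text
now [0.5931 0.1984 0.1448] [-1.7998e+02  1.5000e-01 -1.6940e+02] open 0.0853 F [ 0.6  0.3 -0.3] t 30.6 q [19. 14. 11. 87. -0.  8.]
(0.5, -0.27, 0.26, -172) xyz [4.436, -11.083, -2.887] dr [-0.0002, 0.0026, 0.0454] dist 491 mm
```

Call:
step_arm(
  dr=[
    [0, 0, 0.045],
    [0, 0, 0.045],
    [0, 0, 0.045],
    [0, 0, 0.045],
    [0, 0, 0.045],
    [0, 0, 0.045],
    [0, 0, 0.045],
    [0, 0, 0.045],
  ],
  xyz=[
    [0.5, -1.0, -1.2],
    [1.4, -2.5, -2],
    [4.4, -11.1, -2.9],
    [4.4, -11.1, -2.9],
    [4.4, -11.1, -2.9],
    [4.4, -11.1, -2.9],
    [4.4, -11.1, -2.9],
    [4.4, -11.1, -2.9],
  ],
  gripper=[1, 1, 1, 1, 1, 1, 1, 1],
)

```text
time: 31.4
ee_pos: [0.5172, -0.1707, 0.2437]
tcp_rot: [-180.0, -0.1, -172.0]
wrist_force: [1.8, 0.8, 0.2]
opening: 0.0855
```

```bash
python3 -c "
from h import *
P=bot.camera('wrist'); save(P['image'],'w11'); np.save('pics/w11.npy',P,allow_pickle=True)
pl((.50,-.27,.26,-172))
for r in bot.regions_of(P,'can1_mid'): print(r['p'],(np.array(r['box'])).round())
"
```

```text
now [ 0.5161 -0.1768  0.2445] [-1.7981e+02 -1.5000e-01 -1.7221e+02] open 0.0856 F [-3.  -3.7  0.4] t 31.45 q [-19.   5.  11.  97.  -0. -27.]
(0.5, -0.27, 0.26, -172) xyz [0.717, -2.255, -0.377] dr [-0.0033, -0.0026, -0.0036] dist 96 mm
0.87 [175.  11.  40.  20.]
0.61 [93. 34. 55. 42.]
0.56 [149.  84.  62.  45.]
```

View pics/w11.png

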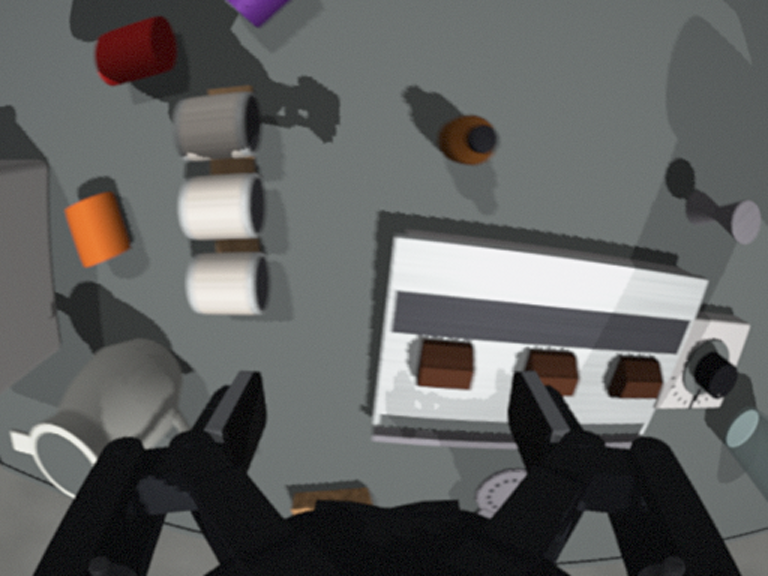

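```bash
cat > canfit.py <<'E'
from h import *
from scipy.optimize import minimize
def hull(P,x,y,yaw,z=.038,fish=True):
    a=np.linspace(0,2*np.pi,40); ax=np.array([-np.sin(yaw),np.cos(yaw),0]); e=np.array([np.cos(yaw),np.sin(yaw),0])
    pts=[proj(P,np.array([x,y,z])+s*.029*ax+.026*(np.cos(t)*e+np.sin(t)*np.array([0,0,1])),fish) for s in(-1,1) for t in a]
    return cv2.convexHull(np.array(pts,np.float32))[:,0]
def rackcans(p): 
    x,y,w=p; return [(x+d*np.cos(w),y+d*np.sin(w),w) for d in(-.066,0,.066)]
E
python3 - <<'E'
from canfit import *
P=bot.camera('wrist'); np.save('pics/w12.npy',P,allow_pickle=True)
R=bot.regions_of(P,'can1_mid')
im=P['image'].copy(); S=8
p0=(.497,-.305,.14)
masks=[]
for r in R: print(r['p'],np.round(r['box']))
sc=[]
for (x,y,w) in rackcans(p0):
    best=None
    for r in R:
        m=np.zeros(im.shape[:2],np.uint8); cv2.fillPoly(m,[np.round(hull(P,x,y,w)*16).astype(np.int32)],1,shift=4)
        i=(m.astype(bool)&r['region']).sum()/(m.astype(bool)|r['region']).sum()
        if best is None or i>best[0]: best=(i,r)
    print('iou',best[0]); masks.append(best[1]['region'])
def cost(p):
    c=0
    for (x,y,w),M in zip(rackcans(p),masks):
        m=np.zeros((384*2,512*2),np.uint8)
        h=(hull(P,x,y,w)+.5)*2-.5
        cv2.fillPoly(m,[np.round(h*64).astype(np.int32)],1,shift=6)
        M2=cv2.resize(M.astype(np.uint8),None,fx=2,fy=2,interpolation=0)
        c+=(m&M2).sum()/(m|M2).sum()
    return -c
r=minimize(cost,p0,method='Nelder-Mead',options=dict(initial_simplex=[p0,(.503,-.305,.14),(.497,-.299,.14),(.497,-.305,.2)],xatol=1e-4))
print(r.x,r.fun)
big=cv2.resize(im[...,::-1],None,fx=3,fy=3,interpolation=cv2.INTER_CUBIC)
for c in rackcans(r.x): print(np.round(c,4)); cv2.polylines(big,[np.round((hull(P,*c)+.5)*3-.5).astype(np.int32)],True,(0,0,255),1)
u=proj(P,(r.x[0],r.x[1],.038),True)*3; a,b=max(0,int(u[1])-250),max(0,int(u[0])-300)
cv2.imwrite('pics/cf.png',big[a:a+500,b:b+600]); pl()
E
```

```text
0.98 [150.  86.  61.  46.]
0.92 [94. 36. 58. 47.]
0.76 [177.  10.  44.  20.]
iou 0.8924646781789639
iou 0.0
iou 0.0
[ 0.49733954 -0.30858397  0.13925039] -0.9760380086758934
[ 0.432  -0.3177  0.1393]
[ 0.4973 -0.3086  0.1393]
[ 0.5627 -0.2994  0.1393]
now [ 0.5177 -0.17    0.2435] [-1.8000e+02 -1.5000e-01 -1.7213e+02] open 0.0856 F [-0.2  0.5 -0.3] t 31.6 q [-18.   5.  11.  97.  -0. -26.]
```

View pics/cf.png

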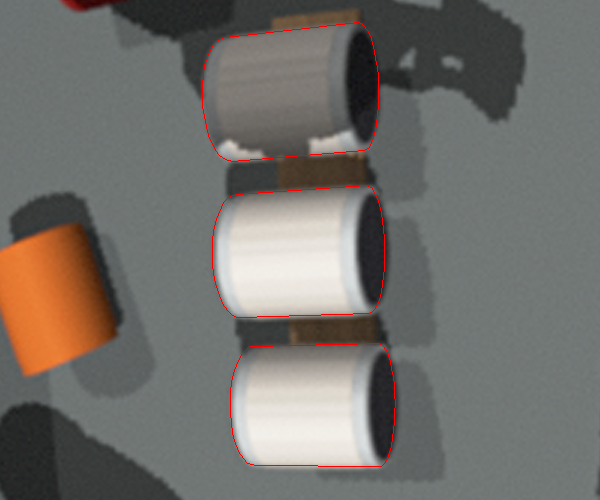

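The fitted outlines match all three white cans, centred in the crop at (290,90), (300,250) and (315,405). Yaw is 8° and spacing 66 mm as specified. The orange and red ones are left alone.

```bash
python3 -c "
from h import *
print(w2b((.6134,-.1039,.0359)),w2b((.610,-.0041,.0352)),w2b((.6068,.0956,.0355)))
pl((.432,-.3177,.12,-172),(.432,-.3177,.02,-172))"
```

```text
[ 0.04449817 -0.09935815  0.00489066] [0.04432774 0.00049945 0.00416882] [0.04424816 0.10025078 0.0044621 ]
now [ 0.5177 -0.17    0.2435] [-1.8000e+02 -1.5000e-01 -1.7213e+02] open 0.0856 F [-0.2  0.5 -0.3] t 31.6 q [-18.   5.  11.  97.  -0. -26.]
(0.432, -0.3177, 0.12, -172) xyz [2.62, -3.365, 3.094] dr [-0.0001, -0.0026, -0.0022] dist 211 mm
(0.432, -0.3177, 0.02, -172) xyz [2.613, -3.364, 5.594] dr [-0.0001, -0.0026, -0.0022] dist 281 mm
```

Call:
step_arm(
  dr=[
    [0, -0.0026, 0],
    [0, -0.0026, 0],
    [0, -0.0026, 0],
    [0, -0.0026, 0],
    [0, -0.0026, 0],
    [0, -0.0026, 0],
    [0, -0.0026, 0],
    [0, -0.0026, 0],
  ],
  xyz=[
    [2.62, -3.36, 2.7],
    [2.62, -3.36, 2.7],
    [2.62, -3.36, 2.7],
    [2.62, -3.36, 2.7],
    [2.62, -3.36, 2.7],
    [2.62, -3.36, 2.7],
    [2.62, -3.36, 2.7],
    [2.62, -3.36, 2.7],
  ],
  gripper=[1, 1, 1, 1, 1, 1, 1, 1],
)

```text
time: 32.4
ee_pos: [0.4343, -0.3156, 0.1375]
tcp_rot: [-179.9, 0.1, -171.8]
wrist_force: [0.8, 0.6, -0.4]
opening: 0.0851
```

```bash
python3 -c "
from h import *
pl((.432,-.3177,.02,-172))"
```

```text
now [ 0.4343 -0.3156  0.1375] [-1.7991e+02  1.3000e-01 -1.7184e+02] open 0.0851 F [ 0.8  0.6 -0.4] t 32.4 q [-36.   2.  -3.  84.   0. -44.]
(0.432, -0.3177, 0.02, -172) xyz [0.07, -0.039, 2.938] dr [-0.0015, 0.0022, 0.0027] dist 118 mm
```

Call:
step_arm(
  dr=[
    [0, 0, 0],
    [0, 0, 0],
    [0, 0, 0],
    [0, 0, 0],
    [0, 0, 0],
    [0, 0, 0],
    [0, 0, 0],
    [0, 0, 0],
  ],
  xyz=[
    [0.05, -0.04, 0.9],
    [0.05, -0.04, 1.9],
    [0.05, -0.04, 2.6],
    [0.05, -0.04, 2.9],
    [0.05, -0.04, 2.94],
    [0.05, -0.04, 2.94],
    [0.05, -0.04, 2.94],
    [0.05, -0.04, 2.94],
  ],
  gripper=[1, 1, 1, 1, 1, 0.55, 0.55, 0.55],
  squeeze=30,
)

```text
time: 33.2
ee_pos: [0.4326, -0.3192, 0.0211]
tcp_rot: [-179.8, 0.2, -172.0]
wrist_force: [0.4, 1.2, 6.6]
opening: 0.0578
```

Call:
step_arm(
  dr=[
    [0, 0, 0],
    [0, 0, 0],
    [0, 0, 0],
    [0, 0, 0],
    [0, 0, 0],
    [0, 0, 0],
    [0, 0, 0],
    [0, 0, 0],
  ],
  xyz=[
    [0, 0, 0],
    [0, 0, 0],
    [0, 0, 0],
    [0, 0, -0.2],
    [0, 0, -1],
    [0, 0, -2],
    [0, 0, -3],
    [0, 0, -3.2],
  ],
  gripper=[0.55, 0.55, 0.55, 0.55, 0.55, 0.55, 0.55, 0.55],
)

```text
time: 34.0
ee_pos: [0.4327, -0.3197, 0.1528]
tcp_rot: [-179.7, 0.4, -172.0]
wrist_force: [0.4, -0.3, -1.1]
opening: 0.0573
```

```bash
python3 -c "
from h import *
P=bot.camera('wrist'); save(P['image'],'w13')
pl()
c=b2w(0,.1,.026);print('can tgt',c); pl((c[0],c[1],.15,-178.2),(c[0],c[1],c[2]-.018,-178.2))
"
```

```text
now [ 0.4325 -0.3195  0.1517] [-179.7     0.32 -171.98] open 0.0573 F [-1.  -1.  -1.1] t 34.05 q [-36.   2.  -2.  86.   0. -44.]
can tgt [0.56508163 0.09403036 0.06155681]
now [ 0.4325 -0.3195  0.1517] [-179.7     0.32 -171.98] open 0.0573 F [-1.  -1.  -1.1] t 34.05 q [-36.   2.  -2.  86.   0. -44.]
(np.float64(0.5650816251994788), np.float64(0.09403035545293706), 0.15, -178.2) xyz [-4.724, 9.776, 0.017] dr [-0.0049, 0.0059, 0.1086] dist 434 mm
(np.float64(0.5650816251994788), np.float64(0.09403035545293706), np.float64(0.04355680663146094), -178.2) xyz [-4.71, 9.79, 2.678] dr [-0.0049, 0.0059, 0.1086] dist 448 mm
```

View pics/w13.png

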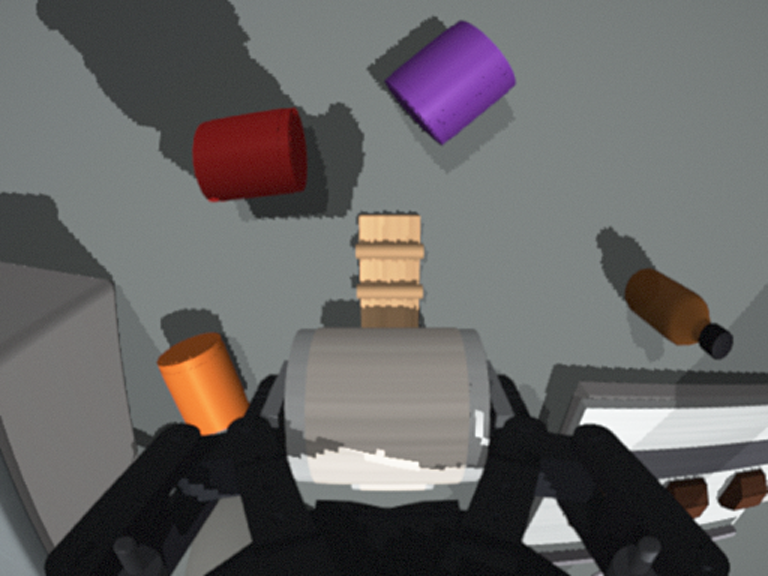

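Can A is held squarely at (388,400) px. Carrying it over.

Call:
step_arm(
  dr=[
    [-0.005, 0.006, 0.11],
    [-0.005, 0.006, 0.11],
    [-0.005, 0.006, 0.11],
    [-0.005, 0.006, 0.11],
    [-0.005, 0.006, 0.11],
    [-0.005, 0.006, 0.11],
    [-0.005, 0.006, 0.11],
    [-0.005, 0.006, 0.11],
  ],
  xyz=[
    [-4.72, 9.78, 0],
    [-4.72, 9.78, 0],
    [-4.72, 9.78, 0],
    [-4.72, 9.78, 0],
    [-4.72, 9.78, 0],
    [-4.72, 9.78, 0],
    [-4.72, 9.78, 0],
    [-4.72, 9.78, 0],
  ],
  gripper=[0.55, 0.55, 0.55, 0.55, 0.55, 0.55, 0.55, 0.55],
)

```text
time: 34.85
ee_pos: [0.5529, 0.0645, 0.1458]
tcp_rot: [179.8, -0.4, -178.3]
wrist_force: [1.3, -0.8, -0.9]
opening: 0.0575
```

```bash
python3 -c "
from h import *
c=b2w(0,.1,.026);pl((c[0],c[1],.15,-178.2),(c[0],c[1],c[2]-.010,-178.2))
"
```

```text
now [0.5529 0.0645 0.1458] [ 179.79   -0.37 -178.27] open 0.0575 F [ 1.3 -0.8 -0.9] t 34.85 q [ 7.  5.  1. 86.  0.  5.]
(np.float64(0.5650816251994788), np.float64(0.09403035545293706), 0.15, -178.2) xyz [-0.327, 0.73, -0.105] dr [0.0037, -0.0065, -0.0012] dist 32 mm
(np.float64(0.5650816251994788), np.float64(0.09403035545293706), np.float64(0.051556806631460936), -178.2) xyz [-0.343, 0.721, 2.356] dr [0.0037, -0.0065, -0.0012] dist 100 mm
```

Call:
step_arm(
  dr=[
    [0, 0, 0],
    [0, 0, 0],
    [0, 0, 0],
    [0, 0, 0],
    [0, 0, 0],
    [0, 0, 0],
    [0, 0, 0],
    [0, 0, 0],
  ],
  xyz=[
    [-0.3, 0.7, 0],
    [-0.3, 0.7, 0],
    [-0.3, 0.7, 0.5],
    [-0.3, 0.7, 1],
    [-0.3, 0.7, 1.5],
    [-0.3, 0.7, 1.5],
    [-0.3, 0.7, 1.5],
    [-0.3, 0.7, 1.5],
  ],
  gripper=[0.55, 0.55, 0.55, 0.55, 0.55, 0.55, 0.55, 0.55],
)

```text
time: 35.65
ee_pos: [0.5644, 0.0908, 0.0881]
tcp_rot: [179.8, -0.2, -178.3]
wrist_force: [-0.6, 0.1, -0.8]
opening: 0.0579
```

```bash
python3 -c "
from h import *
P=bot.camera('wrist'); save(P['image'],'w14')
Q=bot.camera('top'); save(Q['image'],'t14',4,(205,135,335,225))
c=b2w(0,.1,.026);pl((c[0],c[1],c[2]-.018,-178.2))
"
```

```text
now [0.5645 0.0909 0.0882] [ 179.76   -0.19 -178.28] open 0.0574 F [-0.5  0.4 -1.6] t 35.75 q [ 9.  8. -3. 80.  0.  7.]
(np.float64(0.5650816251994788), np.float64(0.09403035545293706), np.float64(0.04355680663146094), -178.2) xyz [-0.02, 0.072, 1.116] dr [0.0042, -0.0034, -0.0015] dist 45 mm
```

View pics/w14.png

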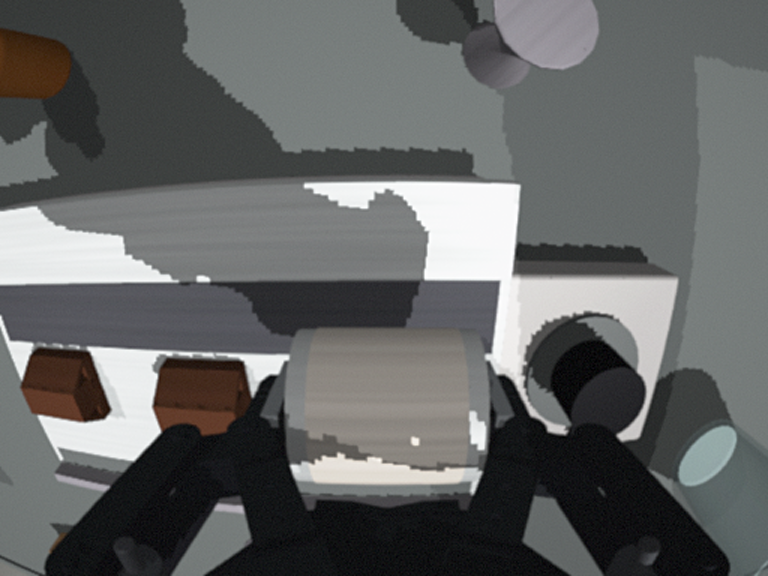

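View pics/t14.png

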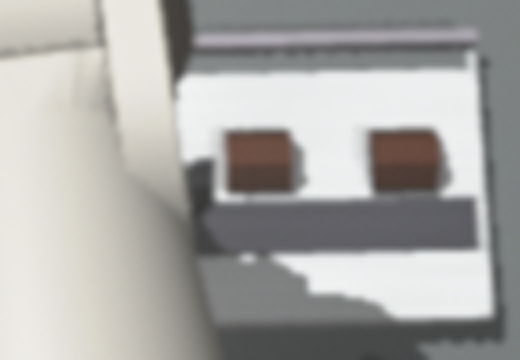

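The target chock is hidden behind the can in both views, so I'll check with the scene camera.

```bash
python3 -c "
from h import *
P=bot.camera('scene'); save(P['image'],'s14',6,(200,165,330,260))
print(6*(proj(P,b2w(.045,.1,.014))-[200,165]))
"
```

```text
[399.81688205 324.11893645]
```

View pics/s14.png

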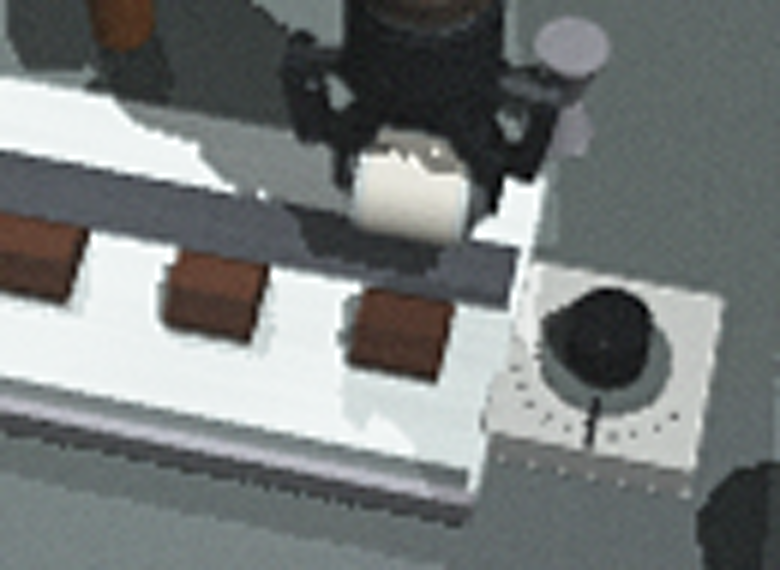

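The chock stands at (400,335) px below the can. Lowering.

Call:
step_arm(
  dr=[
    [0, 0, 0],
    [0, 0, 0],
    [0, 0, 0],
    [0, 0, 0],
    [0, 0, 0],
    [0, 0, 0],
    [0, 0, 0],
    [0, 0, 0],
  ],
  xyz=[
    [-0.02, 0.07, 0.4],
    [-0.02, 0.07, 0.7],
    [-0.02, 0.07, 0.9],
    [-0.02, 0.07, 0.95],
    [-0.02, 0.07, 1.0],
    [-0.02, 0.07, 1.04],
    [-0.02, 0.07, 1.06],
    [-0.02, 0.07, 1.06],
  ],
  gripper=[0.55, 0.55, 0.55, 0.55, 0.55, 0.55, 0.55, 0.55],
)

```text
time: 36.6
ee_pos: [0.5647, 0.094, 0.0451]
tcp_rot: [179.8, -0.3, -178.3]
wrist_force: [-0.2, -0.4, -0.2]
opening: 0.0573
```

```bash
python3 -c "
from h import *
o=bot.get_obs(); print('can band', w2b(np.array(o['ee_pos'])+[0,0,.017]))
pl()
"
```

```text
can band [-0.00046134  0.10000266  0.02646146]
now [0.5647 0.094  0.0451] [ 179.77   -0.25 -178.27] open 0.0573 F [-0.2 -0.4 -0.2] t 36.6 q [ 9.  9. -6. 75.  0.  8.]
```

Call:
step_arm(
  dr=[
    [0, 0, 0],
    [0, 0, 0],
    [0, 0, 0],
    [0, 0, 0],
    [0, 0, 0],
    [0, 0, 0],
    [0, 0, 0],
    [0, 0, 0],
  ],
  xyz=[
    [-0.02, 0, 0.02],
    [-0.04, 0, 0.02],
    [-0.04, 0, 0.02],
    [-0.04, 0, 0.02],
    [-0.04, 0, 0.02],
    [-0.04, 0, 0.02],
    [-0.04, 0, 0.02],
    [-0.04, 0, 0.02],
  ],
  gripper=[0.55, 0.55, 0.7, 0.75, 0.8, 0.8, 0.8, 0.8],
)

```text
time: 37.4
ee_pos: [0.566, 0.0941, 0.0438]
tcp_rot: [179.8, -0.3, -178.3]
wrist_force: [-0.7, 0.2, -0.2]
opening: 0.0678
```

Call:
step_arm(
  dr=[
    [0, 0, 0],
    [0, 0, 0],
    [0, 0, 0],
    [0, 0, 0],
    [0, 0, 0],
    [0, 0, 0],
    [0, 0, 0],
    [0, 0, 0],
  ],
  xyz=[
    [0, 0, -0.3],
    [0, 0, -0.8],
    [0, 0, -1.6],
    [0, 0, -2.6],
    [0, 0, -3.6],
    [0, 0, -4.6],
    [0, 0, -4.6],
    [0, 0, -4.6],
  ],
  gripper=[0.8, 0.8, 0.8, 0.8, 1, 1, 1, 1],
)

```text
time: 38.2
ee_pos: [0.5675, 0.0934, 0.2295]
tcp_rot: [179.8, -0.1, -178.3]
wrist_force: [-0.5, 0.1, -0.6]
opening: 0.0855
```

```bash
python3 -c "
from h import *
P=bot.camera('wrist'); save(P['image'],'w15')
pl((.4973,-.3086,.2,-172))
"
```

```text
now [0.567  0.0934 0.228 ] [ 179.77   -0.27 -178.27] open 0.0852 F [ 0.5  0.3 -1.2] t 38.25 q [ 9.  9. 14. 95.  0.  7.]
(0.4973, -0.3086, 0.2, -172) xyz [2.042, -9.995, 0.67] dr [0.0043, -0.0045, -0.1094] dist 409 mm
```

View pics/w15.png

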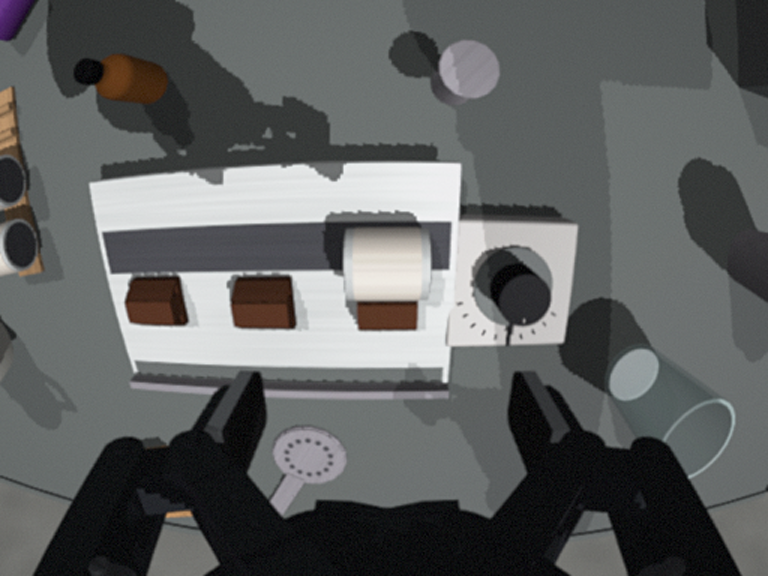

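Can A lies on the band against its chock at (388,265) px, parallel to the band. Next is can B.

Call:
step_arm(
  dr=[
    [0.004, -0.004, -0.11],
    [0.004, -0.004, -0.11],
    [0.004, -0.004, -0.11],
    [0.004, -0.004, -0.11],
    [0.004, -0.004, -0.11],
    [0.004, -0.004, -0.11],
    [0.004, -0.004, -0.11],
    [0.004, -0.004, -0.11],
  ],
  xyz=[
    [2.04, -10, 0.7],
    [2.04, -10, 0.7],
    [2.04, -10, 0.7],
    [2.04, -10, 0.7],
    [2.04, -10, 0.7],
    [2.04, -10, 0.7],
    [2.04, -10, 0.7],
    [2.04, -10, 0.7],
  ],
  gripper=[1, 1, 1, 1, 1, 1, 1, 1],
)

```text
time: 39.05
ee_pos: [0.4976, -0.3014, 0.1978]
tcp_rot: [179.9, -0.1, -172.0]
wrist_force: [1.8, 0.3, -0.1]
opening: 0.0854
```

```bash
python3 -c "
from canfit import *
P=bot.camera('wrist')
pl((.4973,-.3086,.1,-172))
im=P['image'][...,::-1].copy()
im=cv2.resize(im,None,fx=1.5,fy=1.5)
for c in [(.4973,-.3086,.139),(.5627,-.2994,.139)]: cv2.polylines(im,[np.round((hull(P,*c)+.5)*1.5-.5).astype(np.int32)],True,(0,0,255),1)
cv2.imwrite('pics/w16.png',im)
"
```

```text
now [ 0.4959 -0.3074  0.1964] [-180.     -0.25 -172.2 ] open 0.0857 F [-4.  -1.9 -1.9] t 39.1 q [-32.   9.  11.  92.  -0. -40.]
(0.4973, -0.3086, 0.1, -172) xyz [-0.042, -0.035, 2.41] dr [-0.0001, -0.0044, -0.0035] dist 96 mm
```

View pics/w16.png

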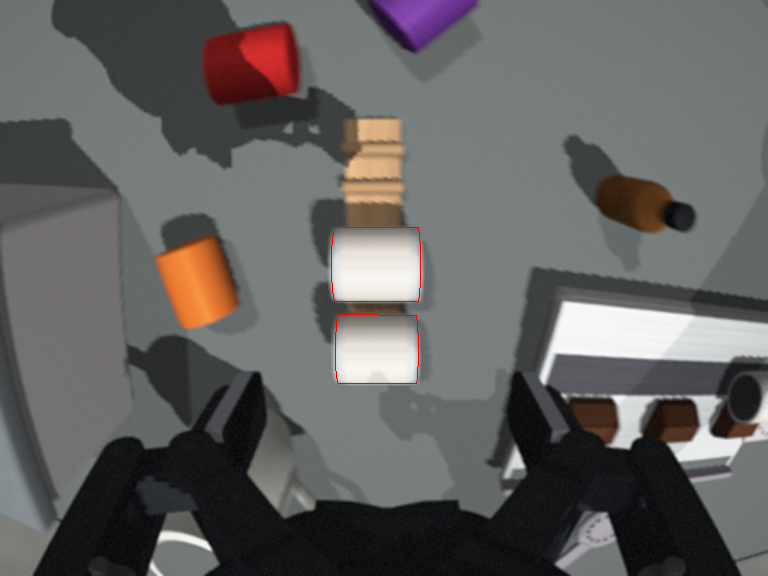

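The outlines still match cans B (376,265) and C (377,350).

Call:
step_arm(
  dr=[
    [0, 0, 0],
    [0, 0, 0],
    [0, 0, 0],
    [0, 0, 0],
    [0, 0, 0],
    [0, 0, 0],
    [0, 0, 0],
    [0, 0, 0],
  ],
  xyz=[
    [0, 0, 0.5],
    [0, 0, 1.2],
    [0, 0, 2],
    [0, 0, 2.4],
    [0, 0, 2.4],
    [0, 0, 2.4],
    [0, 0, 2.4],
    [0, 0, 2.4],
  ],
  gripper=[1, 1, 1, 1, 1, 1, 1, 1],
)

```text
time: 39.9
ee_pos: [0.4994, -0.3, 0.1045]
tcp_rot: [-180.0, 0.0, -172.0]
wrist_force: [0.4, 0.0, -0.5]
opening: 0.0854
```

```bash
python3 -c "
from h import *
pl((.4973,-.309,.02,-172))
"
```

```text
now [ 0.4994 -0.3     0.1045] [-1.7995e+02  3.0000e-02 -1.7196e+02] open 0.0854 F [ 0.4  0.  -0.5] t 39.9 q [-31.   9.   0.  81.  -0. -39.]
(0.4973, -0.309, 0.02, -172) xyz [0.084, -0.215, 2.114] dr [-0.0008, 0.0006, 0.0007] dist 85 mm
```

Call:
step_arm(
  dr=[
    [0, 0, 0],
    [0, 0, 0],
    [0, 0, 0],
    [0, 0, 0],
    [0, 0, 0],
    [0, 0, 0],
    [0, 0, 0],
    [0, 0, 0],
  ],
  xyz=[
    [0.08, -0.21, 0.5],
    [0.08, -0.21, 1.2],
    [0.08, -0.21, 1.8],
    [0.08, -0.21, 2.1],
    [0.08, -0.21, 2.11],
    [0.08, -0.21, 2.11],
    [0.08, -0.21, 2.11],
    [0.08, -0.21, 2.11],
  ],
  gripper=[1, 1, 1, 1, 1, 0.55, 0.55, 0.55],
)

```text
time: 40.7
ee_pos: [0.4976, -0.3089, 0.0207]
tcp_rot: [-179.9, 0.1, -172.0]
wrist_force: [-0.0, 1.0, 5.0]
opening: 0.0574
```

Call:
step_arm(
  dr=[
    [0, 0, 0],
    [0, 0, 0],
    [0, 0, 0],
    [0, 0, 0],
    [0, 0, 0],
    [0, 0, 0],
    [0, 0, 0],
    [0, 0, 0],
  ],
  xyz=[
    [0, 0, 0],
    [0, 0, 0],
    [0, 0, 0],
    [0, 0, -0.2],
    [0, 0, -1],
    [0, 0, -2],
    [0, 0, -3],
    [0, 0, -3.2],
  ],
  gripper=[0.55, 0.55, 0.55, 0.55, 0.55, 0.55, 0.55, 0.55],
)

```text
time: 41.5
ee_pos: [0.4983, -0.3094, 0.1528]
tcp_rot: [-179.7, 0.3, -172.0]
wrist_force: [-0.2, -0.0, -1.6]
opening: 0.0578
```

```bash
python3 -c "
from h import *
c=b2w(0,.0,.026);pl((c[0],c[1],.15,-178.2))
"
```

```text
now [ 0.4983 -0.3094  0.1528] [-179.75    0.27 -171.97] open 0.0578 F [-0.2 -0.  -1.6] t 41.5 q [-32.   9.   6.  86.  -0. -40.]
(np.float64(0.568241099317469), np.float64(-0.0059197207015999715), 0.15, -178.2) xyz [-2.79, 7.269, 0.051] dr [-0.0042, 0.005, 0.1088] dist 311 mm
```

Call:
step_arm(
  dr=[
    [-0.004, 0.005, 0.109],
    [-0.004, 0.005, 0.109],
    [-0.004, 0.005, 0.109],
    [-0.004, 0.005, 0.109],
    [-0.004, 0.005, 0.109],
    [-0.004, 0.005, 0.109],
    [-0.004, 0.005, 0.109],
    [-0.004, 0.005, 0.109],
  ],
  xyz=[
    [-2.79, 7.27, 0],
    [-2.79, 7.27, 0],
    [-2.79, 7.27, 0],
    [-2.79, 7.27, 0],
    [-2.79, 7.27, 0],
    [-2.79, 7.27, 0],
    [-2.79, 7.27, 0],
    [-2.79, 7.27, 0],
  ],
  gripper=[0.55, 0.55, 0.55, 0.55, 0.55, 0.55, 0.55, 0.55],
)

```text
time: 42.3
ee_pos: [0.5667, -0.0031, 0.1464]
tcp_rot: [179.8, -0.4, -178.0]
wrist_force: [-0.7, -0.0, -1.5]
opening: 0.0579
```

```bash
python3 -c "
from h import *
P=bot.camera('scene'); save(P['image'],'s17',6,(170,150,300,245))
c=b2w(0,.0,.026);pl((c[0],c[1],.06,-178.2))
"
```

```text
now [ 0.5666 -0.0045  0.1465] [ 179.79   -0.39 -178.12] open 0.0575 F [-0.4 -1.  -1.3] t 42.35 q [-1.  7.  3. 86.  0. -2.]
(np.float64(0.568241099317469), np.float64(-0.0059197207015999715), 0.06, -178.2) xyz [-0.055, -0.044, 2.162] dr [0.0036, -0.0069, 0.0015] dist 87 mm
```

View pics/s17.png

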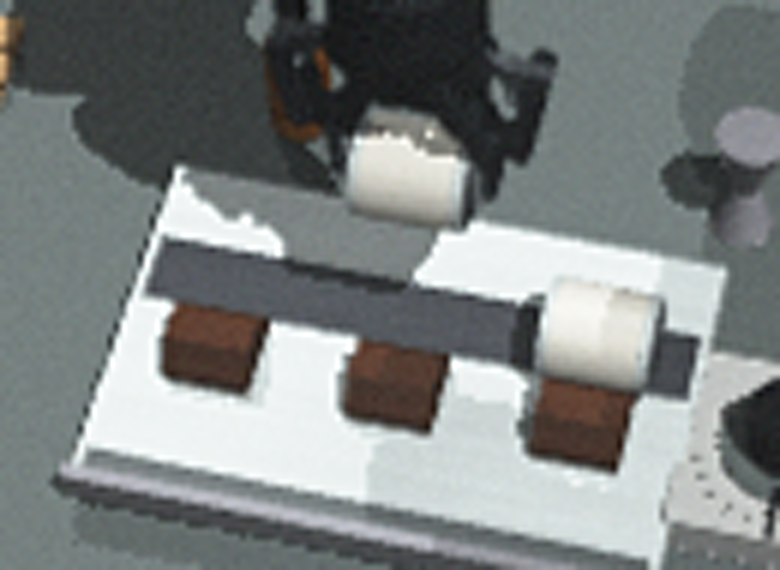

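All three chocks are in place, with the middle one at (395,385) px. Lowering can B.

Call:
step_arm(
  dr=[
    [0.003, -0.005, 0],
    [0.003, -0.005, 0],
    [0.003, -0.005, 0],
    [0.003, -0.005, 0],
    [0.003, -0.005, 0],
    [0.003, -0.005, 0],
    [0.003, -0.005, 0],
    [0.003, -0.005, 0],
  ],
  xyz=[
    [-0.05, -0.02, 0.5],
    [-0.05, -0.02, 1.2],
    [-0.05, -0.02, 1.9],
    [-0.05, -0.02, 2.1],
    [-0.05, -0.02, 2.1],
    [-0.05, -0.02, 2.1],
    [-0.05, -0.02, 2.1],
    [-0.05, -0.02, 2.1],
  ],
  gripper=[0.55, 0.55, 0.55, 0.55, 0.55, 0.55, 0.55, 0.55],
)

```text
time: 43.15
ee_pos: [0.569, -0.0055, 0.0642]
tcp_rot: [180.0, 0.1, -178.2]
wrist_force: [-0.2, 0.5, -1.3]
opening: 0.0576
```

```bash
python3 -c "
from h import *
c=b2w(0,.0,.026);pl((c[0],c[1],c[2]-.0173,-178.2))
"
```

```text
now [ 0.569  -0.0055  0.0642] [ 1.7995e+02  5.0000e-02 -1.7822e+02] open 0.0576 F [-0.2  0.5 -1.3] t 43.15 q [-1.  8. -6. 77.  0. -2.]
(np.float64(0.568241099317469), np.float64(-0.0059197207015999715), np.float64(0.044256806631460935), -178.2) xyz [0.019, -0.01, 0.5] dr [0.0008, 0.001, -0.0003] dist 20 mm
```

Call:
step_arm(
  dr=[
    [0, 0, 0],
    [0, 0, 0],
    [0, 0, 0],
    [0, 0, 0],
    [0, 0, 0],
    [0, 0, 0],
    [0, 0, 0],
    [0, 0, 0],
  ],
  xyz=[
    [0, 0, 0.15],
    [0, 0, 0.3],
    [0, 0, 0.4],
    [0, 0, 0.44],
    [0, 0, 0.47],
    [0, 0, 0.49],
    [0, 0, 0.49],
    [0, 0, 0.49],
  ],
  gripper=[0.55, 0.55, 0.55, 0.55, 0.55, 0.55, 0.55, 0.55],
)

```text
time: 43.95
ee_pos: [0.5685, -0.0053, 0.0444]
tcp_rot: [179.9, 0.0, -178.2]
wrist_force: [-4.6, 0.5, 6.8]
opening: 0.0577
```

```bash
python3 -c "
from h import *
o=bot.get_obs(); print('can band', w2b(np.array(o['ee_pos'])+[0,0,.0173]))
pl()
"
```

```text
can band [0.00025301 0.00056956 0.02619746]
now [ 0.5685 -0.0053  0.0444] [ 179.95    0.   -178.21] open 0.0577 F [-4.6  0.5  6.8] t 43.95 q [-1.  8. -7. 75.  0. -2.]
```

Call:
step_arm(
  dr=[
    [0, 0, 0],
    [0, 0, 0],
    [0, 0, 0],
    [0, 0, 0],
    [0, 0, 0],
    [0, 0, 0],
    [0, 0, 0],
    [0, 0, 0],
  ],
  xyz=[
    [0, 0, -0.02],
    [0, 0, -0.02],
    [0, 0, -0.02],
    [0, 0, -0.02],
    [0, 0, -0.02],
    [0, 0, -0.02],
    [0, 0, -0.02],
    [0, 0, -0.02],
  ],
  gripper=[0.55, 0.55, 0.7, 0.75, 0.8, 0.8, 0.8, 0.8],
)

```text
time: 44.75
ee_pos: [0.5683, -0.0054, 0.0441]
tcp_rot: [179.9, -0.1, -178.2]
wrist_force: [-0.8, -0.3, 0.8]
opening: 0.0684
```

Call:
step_arm(
  dr=[
    [0, 0, 0],
    [0, 0, 0],
    [0, 0, 0],
    [0, 0, 0],
    [0, 0, 0],
    [0, 0, 0],
    [0, 0, 0],
    [0, 0, 0],
  ],
  xyz=[
    [0, 0, -0.3],
    [0, 0, -0.8],
    [0, 0, -1.6],
    [0, 0, -2.6],
    [0, 0, -3.6],
    [0, 0, -4.4],
    [0, 0, -4.4],
    [0, 0, -4.4],
  ],
  gripper=[0.8, 0.8, 0.8, 0.8, 1, 1, 1, 1],
)

```text
time: 45.55
ee_pos: [0.5688, -0.0055, 0.2213]
tcp_rot: [180.0, 0.1, -178.2]
wrist_force: [0.3, -0.3, -0.6]
opening: 0.0854
```

```bash
python3 -c "
from h import *
P=bot.camera('wrist'); save(P['image'],'w18')
pl((.5627,-.2997,.22,-172))
"
```

```text
now [ 0.5684 -0.0056  0.22  ] [ 1.7995e+02 -6.0000e-02 -1.7822e+02] open 0.0854 F [-0.5 -0.4 -0.5] t 45.6 q [-1.  7. 11. 94.  0. -2.]
(0.5627, -0.2997, 0.22, -172) xyz [0.37, -7.346, -0.006] dr [0.001, -0.001, -0.1085] dist 294 mm
```

View pics/w18.png

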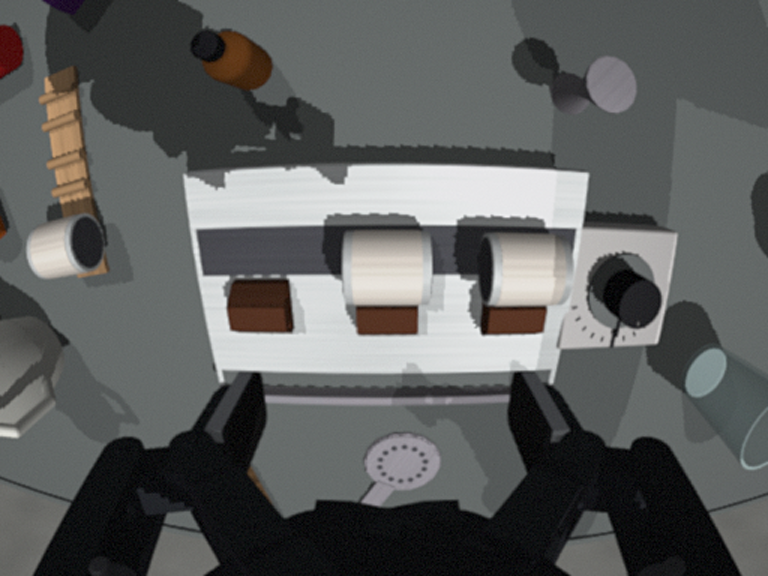

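Can B also lies against its chock at (388,268) px. Before the last can I check the pitcher clearance.

```bash
python3 -c "
from h import *
P=np.load('pics/top.npy',allow_pickle=True).item()
for px,z in [((652,202),.17),((620,235),.05),((590,210),.1)]: print(atz(P,px[0]/1.5,px[1]/1.5,z))
"
```

```text
[ 0.68792299 -0.40524322  0.17      ]
[ 0.66481211 -0.399121    0.05      ]
[ 0.69567426 -0.32861633  0.1       ]
```

Call:
step_arm(
  dr=[
    [0, 0, -0.108],
    [0, 0, -0.108],
    [0, 0, -0.108],
    [0, 0, -0.108],
    [0, 0, -0.108],
    [0, 0, -0.108],
    [0, 0, -0.108],
    [0, 0, -0.108],
  ],
  xyz=[
    [0.37, -7.35, 0],
    [0.37, -7.35, 0],
    [0.37, -7.35, 0],
    [0.37, -7.35, 0],
    [0.37, -7.35, 0],
    [0.37, -7.35, 0],
    [0.37, -7.35, 0],
    [0.37, -7.35, 0],
  ],
  gripper=[1, 1, 1, 1, 1, 1, 1, 1],
)

```text
time: 46.4
ee_pos: [0.562, -0.3005, 0.218]
tcp_rot: [179.8, -0.2, -172.1]
wrist_force: [-0.2, -1.0, 0.2]
opening: 0.0855
```

```bash
python3 -c "
from canfit import *
P=bot.camera('wrist')
pl((.5627,-.2997,.1,-172))
im=P['image'][...,::-1].copy()
im=cv2.resize(im,None,fx=1.5,fy=1.5)
for c in [(.5627,-.2994,.139)]: cv2.polylines(im,[np.round((hull(P,*c)+.5)*1.5-.5).astype(np.int32)],True,(0,0,255),1)
cv2.imwrite('pics/w19.png',im)
"
```

```text
now [ 0.5624 -0.2995  0.2186] [ 1.7985e+02 -1.5000e-01 -1.7206e+02] open 0.0849 F [ 0.2 -0.2 -0.6] t 46.45 q [-28.  17.  23.  96.   0. -36.]
(0.5627, -0.2997, 0.1, -172) xyz [-0.015, -0.013, 2.964] dr [0.0026, -0.0026, -0.001] dist 119 mm
```

View pics/w19.png

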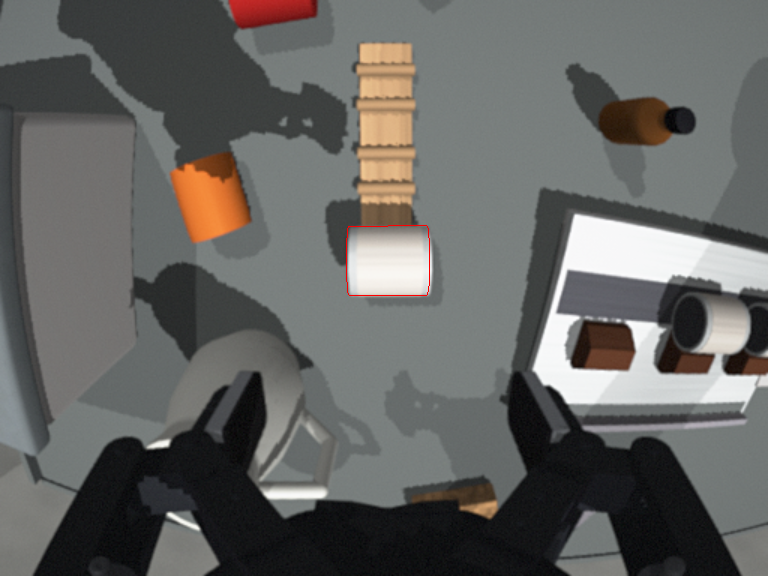

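The outline matches can C at (388,261) px. The pitcher is about 0.14 m away and clear of the fingers.

Call:
step_arm(
  dr=[
    [0.002, -0.002, 0],
    [0.002, -0.002, 0],
    [0.002, -0.002, 0],
    [0.002, -0.002, 0],
    [0.002, -0.002, 0],
    [0.002, -0.002, 0],
    [0.002, -0.002, 0],
    [0.002, -0.002, 0],
  ],
  xyz=[
    [0, 0, 0.6],
    [0, 0, 1.4],
    [0, 0, 2.3],
    [0, 0, 3.1],
    [0, 0, 3.4],
    [0, 0, 3.4],
    [0, 0, 3.4],
    [0, 0, 3.4],
  ],
  gripper=[1, 1, 1, 1, 1, 1, 1, 1],
)

```text
time: 47.25
ee_pos: [0.5637, -0.2999, 0.0861]
tcp_rot: [-179.8, 0.2, -172.0]
wrist_force: [-0.7, -0.5, 0.3]
opening: 0.0855
```

```bash
python3 -c "
from h import *
pl((.5629,-.2998,.02,-172))
"
```

```text
now [ 0.5637 -0.2999  0.0861] [-179.84    0.2  -172.  ] open 0.0855 F [-0.7 -0.5  0.3] t 47.25 q [-28.  16.   7.  81.  -0. -36.]
(0.5629, -0.2998, 0.02, -172) xyz [0.024, 0.01, 1.653] dr [-0.0028, 0.0036, -0.0001] dist 66 mm
```

Call:
step_arm(
  dr=[
    [0, 0, 0],
    [0, 0, 0],
    [0, 0, 0],
    [0, 0, 0],
    [0, 0, 0],
    [0, 0, 0],
    [0, 0, 0],
    [0, 0, 0],
  ],
  xyz=[
    [0.02, 0, 0.5],
    [0.02, 0, 1.1],
    [0.02, 0, 1.5],
    [0.02, 0, 1.64],
    [0.02, 0, 1.64],
    [0.02, 0, 1.64],
    [0.02, 0, 1.64],
    [0.02, 0, 1.64],
  ],
  gripper=[1, 1, 1, 1, 1, 0.55, 0.55, 0.55],
)

```text
time: 48.05
ee_pos: [0.5626, -0.3001, 0.0197]
tcp_rot: [-179.9, 0.2, -172.0]
wrist_force: [-0.7, 0.4, 5.1]
opening: 0.0579
```

Call:
step_arm(
  dr=[
    [0, 0, 0],
    [0, 0, 0],
    [0, 0, 0],
    [0, 0, 0],
    [0, 0, 0],
    [0, 0, 0],
    [0, 0, 0],
    [0, 0, 0],
  ],
  xyz=[
    [0, 0, 0],
    [0, 0, 0],
    [0, 0, 0],
    [0, 0, -0.2],
    [0, 0, -1],
    [0, 0, -2],
    [0, 0, -3],
    [0, 0, -3.2],
  ],
  gripper=[0.55, 0.55, 0.55, 0.55, 0.55, 0.55, 0.55, 0.55],
)

```text
time: 48.85
ee_pos: [0.5632, -0.3007, 0.1521]
tcp_rot: [-179.7, 0.4, -172.0]
wrist_force: [0.3, 0.0, -3.1]
opening: 0.0578
```

```bash
python3 -c "
from h import *
c=b2w(0,-.1,.026);pl((c[0],c[1],.15,-178.2))
"
```

```text
now [ 0.5632 -0.3007  0.1521] [-179.7     0.38 -172.03] open 0.0578 F [ 0.3  0.  -3.1] t 48.85 q [-28.  16.  14.  87.  -0. -36.]
(np.float64(0.5714005734354592), np.float64(-0.10586979685613701), 0.15, -178.2) xyz [-0.879, 4.794, 0.032] dr [-0.0049, 0.0069, 0.1077] dist 195 mm
```

Call:
step_arm(
  dr=[
    [-0.005, 0.007, 0.107],
    [-0.005, 0.007, 0.107],
    [-0.005, 0.007, 0.107],
    [-0.005, 0.007, 0.107],
    [-0.005, 0.007, 0.107],
    [-0.005, 0.007, 0.107],
    [-0.005, 0.007, 0.107],
    [-0.005, 0.007, 0.107],
  ],
  xyz=[
    [-0.88, 4.8, 0],
    [-0.88, 4.8, 0],
    [-0.88, 4.8, 0],
    [-0.88, 4.8, 0],
    [-0.88, 4.8, 0],
    [-0.88, 4.8, 0.6],
    [-0.88, 4.8, 1],
    [-0.88, 4.8, 1],
  ],
  gripper=[0.55, 0.55, 0.55, 0.55, 0.55, 0.55, 0.55, 0.55],
)

```text
time: 49.65
ee_pos: [0.5685, -0.1047, 0.1031]
tcp_rot: [179.7, -0.6, -178.2]
wrist_force: [-0.8, 0.0, -2.2]
opening: 0.0583
```

```bash
python3 -c "
from h import *
P=bot.camera('scene'); save(P['image'],'s20',6,(170,150,300,245))
c=b2w(0,-.1,.026);pl((c[0],c[1],.06,-178.2))
"
```

```text
now [ 0.5691 -0.1049  0.1048] [ 179.76   -0.51 -178.17] open 0.0577 F [-0.5  0.3 -2.8] t 49.7 q [-11.   9.   0.  82.   0. -12.]
(np.float64(0.5714005734354592), np.float64(-0.10586979685613701), 0.06, -178.2) xyz [-0.066, -0.03, 1.119] dr [0.0042, -0.0089, 0.0005] dist 45 mm
```

View pics/s20.png

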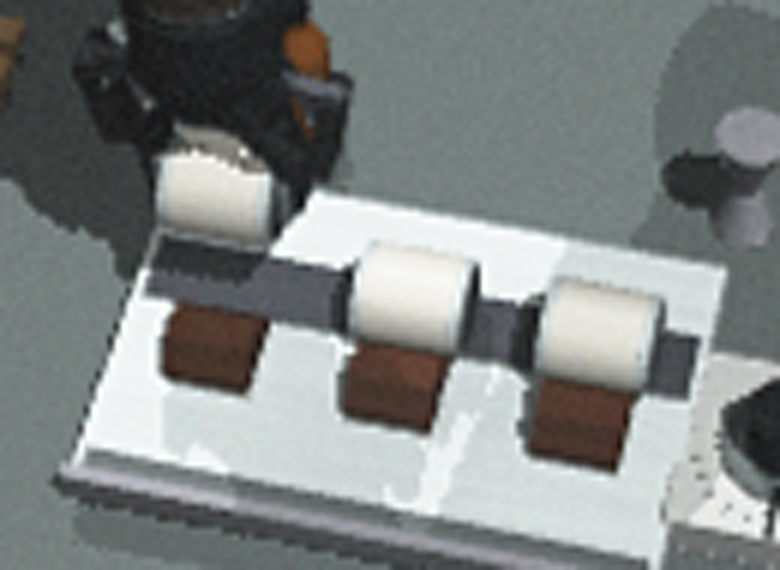

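Its chock stands at (215,345) px. Lowering can C.

Call:
step_arm(
  dr=[
    [0.003, -0.006, 0],
    [0.003, -0.006, 0],
    [0.003, -0.006, 0],
    [0.003, -0.006, 0],
    [0.003, -0.006, 0],
    [0.003, -0.006, 0],
    [0.003, -0.006, 0],
    [0.003, -0.006, 0],
  ],
  xyz=[
    [-0.05, -0.02, 0.4],
    [-0.05, -0.02, 0.7],
    [-0.05, -0.02, 1],
    [-0.05, -0.02, 1],
    [-0.05, -0.02, 1],
    [-0.05, -0.02, 1],
    [-0.05, -0.02, 1],
    [-0.05, -0.02, 1],
  ],
  gripper=[0.55, 0.55, 0.55, 0.55, 0.55, 0.55, 0.55, 0.55],
)

```text
time: 50.5
ee_pos: [0.5721, -0.1054, 0.0666]
tcp_rot: [180.0, 0.0, -178.2]
wrist_force: [-0.4, 0.4, -3.2]
opening: 0.0576
```

```bash
python3 -c "
from h import *
c=b2w(0,-.1,.026);pl((c[0],c[1],c[2]-.0183,-178.2))
"
```

```text
now [ 0.5721 -0.1054  0.0666] [ 1.7996e+02  4.0000e-02 -1.7816e+02] open 0.0576 F [-0.4  0.4 -3.2] t 50.5 q [-10.   9.  -3.  77.   0. -12.]
(np.float64(0.5714005734354592), np.float64(-0.10586979685613701), np.float64(0.043256806631460934), -178.2) xyz [0.018, -0.011, 0.583] dr [0.0006, 0.0007, 0.0008] dist 23 mm
```

Call:
step_arm(
  dr=[
    [0, 0, 0],
    [0, 0, 0],
    [0, 0, 0],
    [0, 0, 0],
    [0, 0, 0],
    [0, 0, 0],
    [0, 0, 0],
    [0, 0, 0],
  ],
  xyz=[
    [0.02, 0, 0.15],
    [0.02, 0, 0.3],
    [0.02, 0, 0.42],
    [0.02, 0, 0.48],
    [0.02, 0, 0.52],
    [0.02, 0, 0.55],
    [0.02, 0, 0.56],
    [0.02, 0, 0.56],
  ],
  gripper=[0.55, 0.55, 0.55, 0.55, 0.55, 0.55, 0.55, 0.55],
)

```text
time: 51.3
ee_pos: [0.5711, -0.1054, 0.0438]
tcp_rot: [180.0, 0.0, -178.2]
wrist_force: [-0.3, -0.5, -2.3]
opening: 0.0577
```

```bash
python3 -c "
from h import *
o=bot.get_obs(); print('can band', w2b(np.array(o['ee_pos'])+[0,0,.0183]))
pl()
"
```

```text
can band [-0.00030746 -0.09956035  0.026509  ]
now [ 0.5711 -0.1054  0.0438] [ 1.7996e+02  1.0000e-02 -1.7816e+02] open 0.0577 F [-0.3 -0.5 -2.3] t 51.3 q [-10.  10.  -6.  75.   0. -12.]
```

Call:
step_arm(
  dr=[
    [0, 0, 0],
    [0, 0, 0],
    [0, 0, 0],
    [0, 0, 0],
    [0, 0, 0],
    [0, 0, 0],
    [0, 0, 0],
    [0, 0, 0],
  ],
  xyz=[
    [-0.02, 0, 0.02],
    [-0.03, 0, 0.04],
    [-0.03, 0, 0.04],
    [-0.03, 0, 0.04],
    [-0.03, 0, 0.04],
    [-0.03, 0, 0.04],
    [-0.03, 0, 0.04],
    [-0.03, 0, 0.04],
  ],
  gripper=[0.55, 0.55, 0.55, 0.7, 0.75, 0.8, 0.8, 0.8],
)

```text
time: 52.1
ee_pos: [0.5723, -0.1054, 0.042]
tcp_rot: [180.0, -0.0, -178.2]
wrist_force: [0.1, -0.3, 0.4]
opening: 0.0684
```

Call:
step_arm(
  dr=[
    [0, 0, 0],
    [0, 0, 0],
    [0, 0, 0],
    [0, 0, 0],
    [0, 0, 0],
    [0, 0, 0],
    [0, 0, 0],
    [0, 0, 0],
  ],
  xyz=[
    [0, 0, -0.3],
    [0, 0, -0.8],
    [0, 0, -1.6],
    [0, 0, -2.6],
    [0, 0, -3.6],
    [0, 0.5, -4.4],
    [0, 1.5, -4.4],
    [0, 2.3, -4.4],
  ],
  gripper=[0.8, 0.8, 0.8, 0.8, 1, 1, 1, 1],
)

```text
time: 52.9
ee_pos: [0.5697, -0.0125, 0.2206]
tcp_rot: [180.0, 0.2, -178.2]
wrist_force: [0.1, 0.2, -0.1]
opening: 0.0854
```

```bash
cat > bandfit.py <<'E'
from h import *
from scipy.optimize import minimize
def bh(P,x,y,yaw,z=.026,fish=True):
    a=np.linspace(0,2*np.pi,40)
    pts=[]
    for s in(-1,1):
        for t in a:
            l=np.array([.026*np.cos(t),s*.029,.026*np.sin(t)]); c,q=np.cos(yaw),np.sin(yaw)
            pts.append(proj(P,b2w(x+c*l[0]-q*l[1],y+q*l[0]+c*l[1],z+l[2]),fish))
    return cv2.convexHull(np.array(pts,np.float32))[:,0]
E
python3 - <<'E'
from bandfit import *
pl()
P=bot.camera('wrist')
R=bot.regions_of(P,'can1_mid')
im=cv2.resize(P['image'][...,::-1],None,fx=1.5,fy=1.5,interpolation=cv2.INTER_CUBIC)
cv2.imwrite('pics/w21.png',im)
for y0 in (-.1,0,.1):
    best=None
    for r in R:
        m=np.zeros((384,512),np.uint8); cv2.fillPoly(m,[np.round(bh(P,.002,y0,0)).astype(np.int32)],1)
        i=(m.astype(bool)&r['region']).sum()
        if best is None or i>best[0]: best=(i,r['region'],r['p'])
    if best is None or best[0]==0: print(y0,'none'); continue
    M=cv2.resize(best[1].astype(np.uint8),None,fx=2,fy=2,interpolation=0)
    def cost(p):
        m=np.zeros(M.shape,np.uint8); cv2.fillPoly(m,[np.round(((bh(P,*p)+.5)*2-.5)*64).astype(np.int32)],1,shift=6); return -(m&M).sum()/(m|M).sum()
    p0=[.002,y0,0]; r=minimize(cost,p0,method='Nelder-Mead',options=dict(initial_simplex=[p0,[.008,y0,0],[.002,y0+.006,0],[.002,y0,.08]]))
    print(y0,r.x.round(4),round(r.fun,3))
E
```

```text
now [ 0.5697 -0.0125  0.2206] [ 179.95    0.18 -178.21] open 0.0854 F [ 0.1  0.2 -0.1] t 52.9 q [-1.  7. 11. 94.  0. -3.]
-0.1 none
0 none
0.1 [ 0.0866  0.1419 -1.2306] 0.0<stdin>:16: RuntimeWarning: overflow encountered in scalar negative
```

View pics/w21.png

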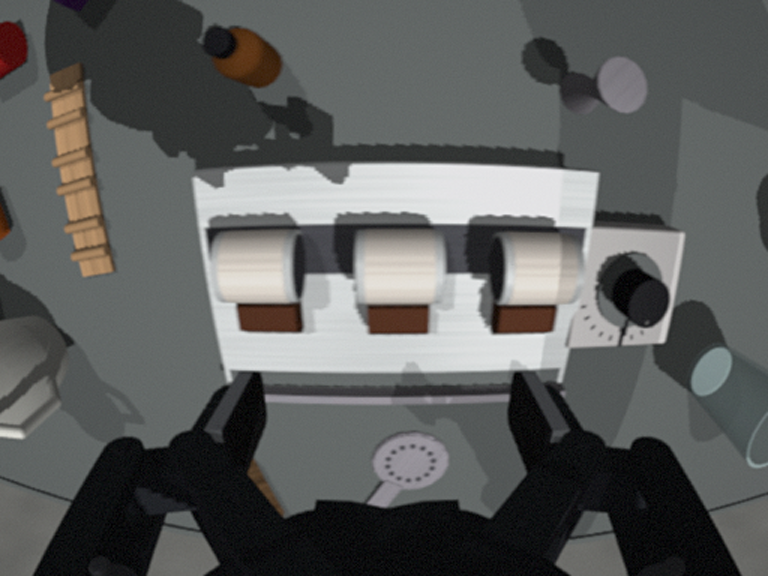

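All three cans lie on the band with chocks below them, at (258,265), (400,267) and (537,268) px. The network missed them here, so I'll check positions by overlay and then the pointer again.

Run:
```python
from bandfit import *
P=bot.camera('wrist')
big=cv2.resize(P['image'][...,::-1],None,fx=4,fy=4,interpolation=cv2.INTER_CUBIC)
for y in (-.1,0,.1):
    cv2.polylines(big,[np.round((bh(P,.002,y,0)+.5)*4-.5).astype(np.int32)],True,(0,0,255),1)
cv2.imwrite('pics/w22.png',big[570:930,530:1310][:, :790])
save(P['image'],'w22k',7,(380,150,460,235))
print([ (r['p'],np.round(r['box'])) for r in bot.regions_of(P,'can1_mid')])
```

```text
[(0.93, array([ 9., 34., 18., 36.])), (0.63, array([357., 179.,  66.,  50.])), (0.41, array([45.,  5., 18.,  9.]))]
```

View pics/w22.png

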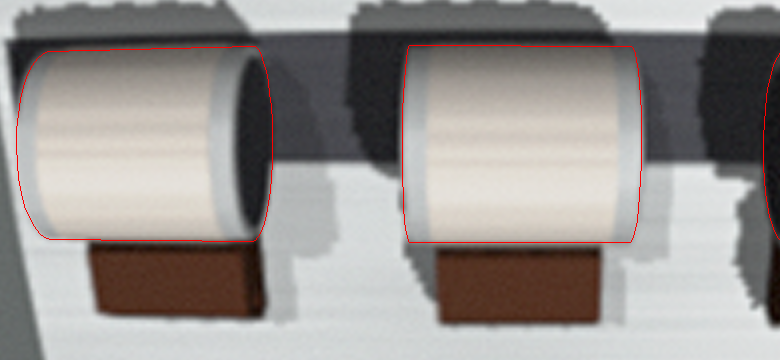

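View pics/w22k.png

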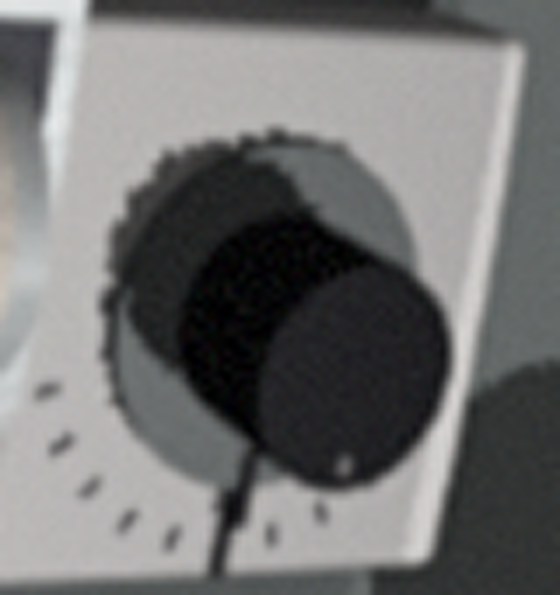

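Both visible cans match the contact outline (band x ≈ +2 mm). The pointer line runs straight on into the long mark. Handing in.

```bash
python3 -c "
from h import *
print(bot.job_done()); P=bot.camera('scene'); save(P['image'],'end',6,(170,150,300,245)); print(bot.get_obs()['time'])"
```

```text
the job is handed in; nothing more can be done
None
the job is handed in; nothing more can be done
```

All three white cans lie along the dark band, each against its own chock, and the thermostat pointer is on the long mark. The job was handed in after about 53 s of robot time. No verdict was reported.

- **Chocks:** I set all three on the plate about 44 mm downhill of the band's centre line, before lowering any can. I saw the chock standing below each can before letting that can go. I saw no chock out of place.
- **Thermostat:** I turned the knob back until the pointer was about 0.33 rad short of the mark, then forward clockwise. The pointer measured about 0.01 rad from the mark, and the knob's dot lined up with it, so the play is taken up clockwise. The last picture still showed the pointer on the mark.
- **Cans:** In the last picture all three were on the band and parallel to it. The overlay put the middle and -y cans about 2 mm downhill of the band's centre line, where touching the chock should put them. The third (+y) can was mostly outside that crop, so I judged it only from the full view.
- **Checks that failed:** the trained network did not find the placed cans in the first of the final wrist pictures, and in the second it reported only one of them. I used the overlay and my own look at the picture instead. Contact between can and chock was seen, not felt. A picture I asked for after handing in was refused.

None of the other barware or the coloured look-alikes was touched as far as I could see.

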